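Pack the dry tiles into their covered box and park it in the rack

TASK

Put the dry tiles away: lift the blue cover off the tile box and set it down on the bench, then move every tile from the drip rack into the box, each standing upright in a slot of its own, and put the cover back on so that it sits fully down. Then push the covered box lengthwise along the bench into the empty, blue-marked bay of the storage rack until it is fully home against the back, and leave everything else on the bench where it is.

Things in the scene. Friction and masses are not known exactly. Their poses are not given: they have to be found in the camera images.
- box: the tile box's plywood base, without its cover; origin at the centre of its underside, x along its length, z up. A plinth 174 (x) x 74 (y) x 12 mm high carries a walled tray 158 x 58 mm outside, its rim 47 mm above the underside. Stands loose and slides on the bench; about 0.3 kg empty. The same either way round
- box_slots (a point): middle of the box's inside floor, 12 mm above its underside, frame as the box. The tray is 52 mm wide inside (y); round-topped ribs divide it into five open-topped slots across the box, centred at x = -60, -30, 0, 30, 60 mm, each 14 mm wide (x), 52 mm long (y) and 35 mm deep
- cover: the blue loose cover, a hood open below, about 0.2 kg, the same either way round; origin at the centre of its open bottom edge, x along its length. 170 x 70 mm outside, walls 3 mm, roof 86 mm up (82 inside). On the box it goes round the tray walls with 3 mm play and rests on the plinth, its edge 12 mm above the box's underside; pushed sideways it takes the box along
- cover_handle (a point): centre of the cover's black handle bar, 90 (x) x 16 (y) x 14 mm high, on two posts 66 mm apart with 18 mm free under it; frame as the cover. 111 mm above the cover's bottom edge, so 123 mm above the box's underside when seated and 111 mm above the bench when set down
- rack: fixed plywood storage rack: three open-topped bays between dividers 12 mm thick, 85 mm high, round in front, with a back panel and no floor (boxes slide in on the bench). Origin at bench level in the middle of its mouth; x points into the bays; bay centres at y = -100, 0, 100 mm, each 88 mm wide, 150 mm deep: a box at home sticks 24 mm out
- bay_home (a point): centre of a thin blue marking on the bench in the one empty bay: where the centre of the box's underside is when its end touches the back panel, 63 mm in from the mouth; frame: x into the bay (along the box's length), y across it, z up
- drip_rack: fixed beech drip rack, board 236 (x) x 90 (y) x 10 mm; round-topped ribs 60 mm long, up to 38 mm above the bench, leave five slots across it, 14 mm wide, at x = -72, -36, 0, 36, 72 mm, in which tiles stand; origin at the centre of its underside
- tile1_center (a point): centre of a white marble tile standing on edge: 10 (x, thickness) x 46 (y, width) x 76 mm (z, height), about 0.1 kg; None if it is absent in this run or held. Standing in the drip rack its centre is 48 mm above the bench, in the box 50 mm above the box's underside. Best held by its two side edges (46 mm apart) near the top
- tile2_center (a point): centre of a dark grey slate tile standing on edge: 10 (x, thickness) x 46 (y, width) x 76 mm (z, height), about 0.1 kg; None if it is absent in this run or held. Standing in the drip rack its centre is 48 mm above the bench, in the box 50 mm above the box's underside. Best held by its two side edges (46 mm apart) near the top
- tile3_center (a point): centre of a terracotta tile standing on edge: 10 (x, thickness) x 46 (y, width) x 76 mm (z, height), about 0.1 kg; None if it is absent in this run or held. Standing in the drip rack its centre is 48 mm above the bench, in the box 50 mm above the box's underside. Best held by its two side edges (46 mm apart) near the top
- tile4_center (a point): centre of a blue glazed tile standing on edge: 10 (x, thickness) x 46 (y, width) x 76 mm (z, height), about 0.1 kg; None if it is absent in this run or held. Standing in the drip rack its centre is 48 mm above the bench, in the box 50 mm above the box's underside. Best held by its two side edges (46 mm apart) near the top
- tile5_center (a point): centre of a green glass tile standing on edge: 10 (x, thickness) x 46 (y, width) x 76 mm (z, height), about 0.1 kg; None if it is absent in this run or held. Standing in the drip rack its centre is 48 mm above the bench, in the box 50 mm above the box's underside. Best held by its two side edges (46 mm apart) near the top
- mug: white mug, 82 mm across, 95 mm high, handle at +y; origin at the centre of its underside
- phone: black phone lying flat, 148 x 73 x 9 mm; origin at the centre of its underside
- tape_measure: black and yellow tape measure, 74 x 42 x 66 mm high; origin at the centre of its underside
- nippers: red-handled tile nippers lying flat, about 195 x 65 x 20 mm, long along their x; origin near their middle at bench level
- glue_jar: glue jar, 68 mm across, 100 mm high; origin at the centre of its underside
- brush: brush lying flat, 190 mm long along its x; origin near its middle at bench level
- box_green: a full tile box shut with a green cover, parked in a bay of the storage rack; same outside shape and frame as the blue one: 174 x 74 mm, 130 mm high over its handle; origin at the centre of its underside
- box_yellow: as box_green, with a yellow cover
There are look-alikes about, which are no part of the job. Leave any red look-alike of the part that bears tile2_center alone.

How it is judged (in metres and radians):
On the way, in this order (a step that is already met when the one before it is completed fails the run):
1. the cover is off the box, set down and let go (horizontal distance between cover_handle and box above 0.075 m and height (world z) of cover_handle below 0.15 m and contact force between the fingers and cover below 0.1 N and linear speed of cover below 0.02 m/s), for 0.3 s.
2. every tile stands upright in a slot of the box, let go (x of tile1_center in the frame of box between -0.072 and 0.072 m and y of tile1_center in the frame of box between -0.008 and 0.008 m and z of tile1_center in the frame of box between 0.044 and 0.056 m and angle between each of tile1_center, tile2_center, tile3_center, tile4_center, tile5_center's own z axis and vertical below 0.2 rad and x of tile2_center in the frame of box between -0.072 and 0.072 m and y of tile2_center in the frame of box between -0.008 and 0.008 m and z of tile2_center in the frame of box between 0.044 and 0.056 m and x of tile3_center in the frame of box between -0.072 and 0.072 m and y of tile3_center in the frame of box between -0.008 and 0.008 m and z of tile3_center in the frame of box between 0.044 and 0.056 m and x of tile4_center in the frame of box between -0.072 and 0.072 m and y of tile4_center in the frame of box between -0.008 and 0.008 m and z of tile4_center in the frame of box between 0.044 and 0.056 m and x of tile5_center in the frame of box between -0.072 and 0.072 m and y of tile5_center in the frame of box between -0.008 and 0.008 m and z of tile5_center in the frame of box between 0.044 and 0.056 m and contact force between the fingers and tile1 below 0.1 N and contact force between the fingers and tile2 below 0.1 N and contact force between the fingers and tile3 below 0.1 N and contact force between the fingers and tile4 below 0.1 N and contact force between the fingers and tile5 below 0.1 N), for 0.3 s.
3. the cover is fully seated on the box over the tiles (x of tile1_center in the frame of box between -0.072 and 0.072 m and y of tile1_center in the frame of box between -0.008 and 0.008 m and z of tile1_center in the frame of box between 0.044 and 0.056 m and angle between each of tile1_center, tile2_center, tile3_center, tile4_center, tile5_center's own z axis and vertical below 0.2 rad and x of tile2_center in the frame of box between -0.072 and 0.072 m and y of tile2_center in the frame of box between -0.008 and 0.008 m and z of tile2_center in the frame of box between 0.044 and 0.056 m and x of tile3_center in the frame of box between -0.072 and 0.072 m and y of tile3_center in the frame of box between -0.008 and 0.008 m and z of tile3_center in the frame of box between 0.044 and 0.056 m and x of tile4_center in the frame of box between -0.072 and 0.072 m and y of tile4_center in the frame of box between -0.008 and 0.008 m and z of tile4_center in the frame of box between 0.044 and 0.056 m and x of tile5_center in the frame of box between -0.072 and 0.072 m and y of tile5_center in the frame of box between -0.008 and 0.008 m and z of tile5_center in the frame of box between 0.044 and 0.056 m and x of cover_handle in the frame of box between -0.006 and 0.006 m and y of cover_handle in the frame of box between -0.006 and 0.006 m and z of cover_handle in the frame of box between 0.119 and 0.127 m and angle between the z axis of cover_handle and the z axis of box, either way round below 0.05 rad), for 0.2 s.
At the end, for the whole second after the job is handed in: Every tile stands in the box (centre within 6 mm of seated height, 8 mm of the centre line, tilt under 0.2 rad); cover seated (6 mm sideways, 4 mm high, 0.05 rad); box in the blue-marked bay, end within 8 mm of the back, 12 mm and 0.15 rad of the bay's centre line; all at rest (all of step 3 and x of box in the frame of bay_home between -0.008 and 0.008 m and y of box in the frame of bay_home between -0.012 and 0.012 m and angle between the x axis of box and the x axis of bay_home, either way round below 0.15 rad and angle between box's own z axis and vertical below 0.05 rad and linear speed of each of box, cover, tile1, tile2, tile3, tile4, tile5 below 0.02 m/s); the robot touches nothing.
It fails at once if another thing on the bench (mug, phone, tape measure, nippers, glue jar, brush, green or yellow box) is shifted by more than 40 mm (distance of any of mug, phone, tape_measure, nippers, glue_jar, brush, box_green, box_yellow from where it was at the start of the episode above 0.04 m).
Of tile1, tile2, tile3, tile4, tile5 only 3 to 5 are there at a start; the rules pass over those that are not, and their reading is None.
At some moment in a run one of box, cover may be knocked a few centimetres aside while the robot is not near it.
It also fails if it takes over 210 s, if anything falls off the work surface, if the arm or the gripper's body presses on something with over 40 N, if the wrist force passes 120 N, or if a joint passes its speed limit or range.

ROBOT

A 7-joint arm with a two-finger parallel gripper is mounted at the origin on the work surface. World frame = base frame: x ahead of the robot, y to its left, z up, the work surface at z = 0. Lengths are in mm, angles in rad, forces in N, time in s.
With the tool pointing down it reaches from about 400 to 875 mm from the base axis. Payload 4.4 kg.
Tool frame: the origin (TCP) lies midway between the tips of the shut fingers; the grasp point (between the pads) lies 19 mm behind it; z points along the fingers, y is the direction in which the jaws open and shut (so a half turn about z gives the same grasp; the last joint's range is limited). The gripper opens to 85 mm and grips with 20 to 120 N. Pads are 22 mm wide; open, the fingers measure 114 mm over their backs; the gripper's body (76 mm by 85 mm) begins 54 mm behind the grasp point. The pads swing forward as they close: fully open they stand 13 mm farther back than shut.
Start: joints at [1.1, 0.628, 0.038, 1.517, -0.027, 0.996, -0.02], TCP at [256.022, -597.47, 204.513] pointing down, gripper open.
Joint ranges: [-3.06, 3.06], [-0.37, 2.12], [-1.25, 1.32], [0.18, 2.47], [-1.1, 4.24], [0.23, 1.98], [-2.94, 2.94]. Speed limits (rad/s): [2.57, 2.57, 3.14, 3.14, 3.14, 3.14, 3.14].

INTERFACE

Orientations are given as [roll, pitch, yaw] about the fixed x, y, z axes, in that order (R = Rz(yaw) Ry(pitch) Rx(roll)).
In Python, from cell import * gives the robot as it stands. The module is installed in compiled form; this text tells all that it offers.
- The arm moves only by the tool move_arm, never from a script. Its argument "series" is a list of rows, each a list of 2 entries, a list of its own where there are three numbers: the shift along the tool's x, y, z in m, then the turn about the tool's z in rad. In form: [[[x, y, z], yaw], ...]. A call has 1 to 5 rows; each row is the pose to reach, as a shift and turn from the pose measured when the call began, along the tool's axes at that moment; what a row does not reach only later rows make up. A row lasts 1/8 s, in which the tool goes at most 62.5 mm and 10.7 degrees, less where a joint would pass 70% of its speed; a pose out of reach is approached as far as the arm can. A call with a gripper value outside its range is refused whole. "claw" is the opening, from 0 (shut) to 1 (fully open), set as the call begins (left out, the last holds). The fingers move at their own pace and stop on an object; the grip force is fixed at half the most. Time passes only in rows, so rows that repeat a pose let the fingers close. It gives the time, the measured TCP pose, the force and the opening at its end, in the units of the state.
- read_state(): the state, without advancing time (a new reading comes with each control period).
- get_image(name): name is "scene" or "top"; returns the picture (384x512x3 uint8, blue, green, red); there is no depth.
- camera_model(name): a dict with "fov_y" (degrees; the focal length in pixels is half the picture's height over the tangent of half this angle, whatever the lens; pixels are square), "cx", "cy" (the principal point, pixels), "pose" (4x4, takes a point from camera to world coordinates). Camera axes: x right, y down, z forward; pixel columns grow to the right and rows downward; lengths in mm; the calibration is good to about 2 mm. A picture is of the moment at which its call begins. camera_model takes no time and is no camera call.
- finish_job(): hands the job in, once; it reports no verdict.
The state is a dict: "clock": time; "qpos": joint angles; "qd": joint speeds; "tau": joint torques, N m; "eef_pos": TCP position; "tool_rot": TCP orientation; "force": force on the tool from outside, world axes, zero at the start; "torque": the same for the moment, N m; "width": finger opening in mm.
Only numpy, scipy, OpenCV 4.12 (cv2) and the standard library are available. Lean on these libraries where they do the work, as an engineer would, in place of code of your own. Each camera call takes 0.05 s, during which the arm holds its last target. There are 200 camera calls.

## Working session

There is one attempt and no reset: what is moved stays moved. The work goes in short steps, Python scripts to look and compute and a tool call to move; the robot and the scene stay as the last step left them, time stands still between calls to the robot, and variables do not carry over. Pictures are saved under pics/ and viewed, about 12 in all and at most 16, crops included, and the job is handed in when it is done.

Besides the shell and the picture viewer there is one more tool, called after "Emit:" as name(argument=value, ...) on one line, values as JSON. move_arm: Moves the arm, as the interface text tells. Its arguments: {"type":"object","properties":{"series":{"type":"array"},"claw":{"type":"number"}},"required":["series"]}

```bash
mkdir -p pics
python3 - <<'E'
from cell import *
import cv2
s=read_state();print({k:s[k] for k in('clock','eef_pos','tool_rot','width','force')})
for n in('scene','top'):
    cv2.imwrite(f'pics/{n}0.png',cv2.resize(get_image(n),(800,600),interpolation=cv2.INTER_CUBIC));c=camera_model(n);print(n,c)
E
```

```text
{'clock': 0.0, 'eef_pos': array([ 255.77022935, -596.83881726,  203.60887852]), 'tool_rot': array([-3.13973164e+00, -7.13553184e-06,  4.04785938e-01]), 'width': 85.32138626963179, 'force': array([ 0.34822342,  1.18760686, -0.01289893])}
scene {'fov_y': 44.934461942945816, 'cx': 259.44492983068113, 'cy': 193.88280589887356, 'pose': array([[ 4.22694273e-01,  7.60903425e-01, -4.92296181e-01,
         1.10190507e+03],
       [ 9.06240727e-01, -3.59417466e-01,  2.22591173e-01,
        -3.42616089e+02],
       [-7.56946026e-03, -5.40226862e-01, -8.41485377e-01,
         1.07622765e+03],
       [ 0.00000000e+00,  0.00000000e+00,  0.00000000e+00,
         1.00000000e+00]])}
top {'fov_y': 49.28344326449859, 'cx': 253.38441427008328, 'cy': 188.7604579551122, 'pose': array([[-1.17902235e-02, -9.92599332e-01,  1.20861727e-01,
         3.72892111e+02],
       [-9.99871748e-01,  1.03929283e-02, -1.21849797e-02,
        -8.57413923e+01],
       [ 1.08386954e-02, -1.20989890e-01, -9.92594564e-01,
         1.44243383e+03],
       [ 0.00000000e+00,  0.00000000e+00,  0.00000000e+00,
         1.00000000e+00]])}
```

View pics/scene0.png

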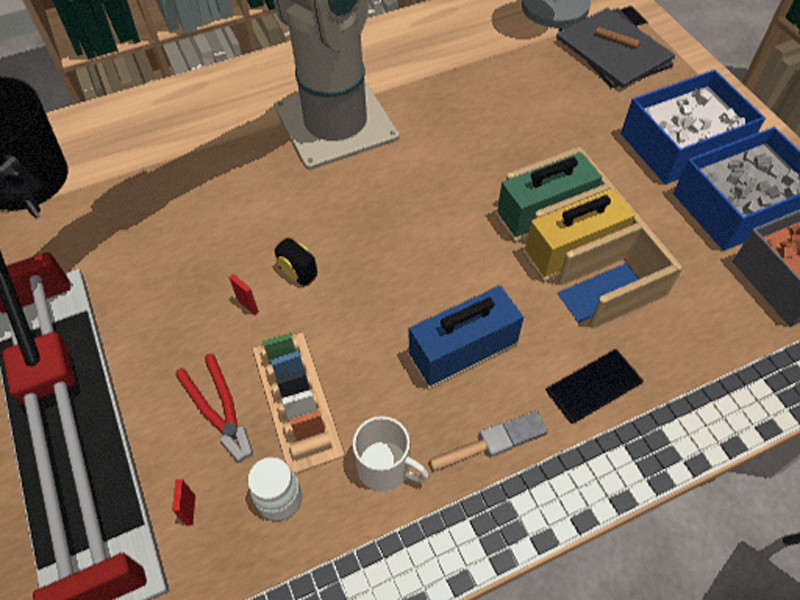

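View pics/top0.png

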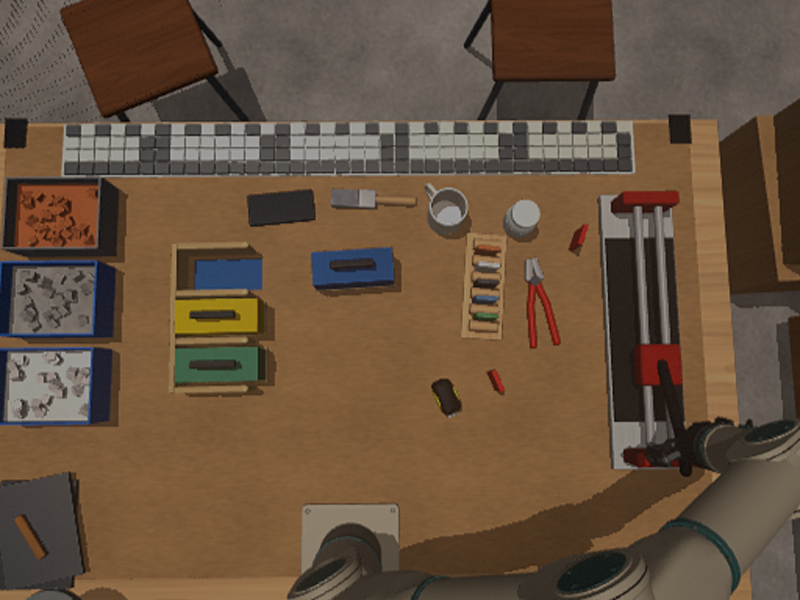

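The scene picture shows the blue-covered box (465,335), the drip rack with all five tiles (green, blue, slate, white, terracotta, from 280,345 to 308,425), the blue-marked bay (600,290) and two red look-alikes (243,293 and 183,500). The top picture agrees with it: handle (353,264), rack column x≈486.

```bash
cat > h.py <<'E'
from cell import *
import cv2, numpy as np
C={n:camera_model(n) for n in('scene','top')}
def ray(n,p):
    c=C[n];f=192/np.tan(np.radians(c['fov_y']/2))
    d=c['pose'][:3,:3]@np.array([(p[0]-c['cx'])/f,(p[1]-c['cy'])/f,1]);return c['pose'][:3,3],d/np.linalg.norm(d)
def at(n,p,z):
    o,d=ray(n,p);return o+d*(z-o[2])/d[2]
def tri(ps,pt):
    A=0;b=0
    for n,p in(('scene',ps),('top',pt)):
        o,d=ray(n,p);P=np.eye(3)-np.outer(d,d);A=A+P;b=b+P@o
    return np.linalg.solve(A,b)
def proj(n,X):
    c=C[n];f=192/np.tan(np.radians(c['fov_y']/2));v=c['pose'][:3,:3].T@(np.asarray(X,float)-c['pose'][:3,3])
    return v[:2]/v[2]*f+[c['cx'],c['cy']]
def mask(im,lo,hi,roi):
    h=cv2.inRange(cv2.cvtColor(im,cv2.COLOR_BGR2HSV),lo,hi);m=np.zeros_like(h);x0,y0,x1,y1=roi;m[y0:y1,x0:x1]=h[y0:y1,x0:x1];return m
def big(m):
    c=max(cv2.findContours(m,cv2.RETR_EXTERNAL,cv2.CHAIN_APPROX_NONE)[0],key=cv2.contourArea);return c
def cen(c):
    m=cv2.moments(c);return np.array([m['m10'],m['m01']])/m['m00']
def crop(n,roi,k,im=None):
    im=get_image(n) if im is None else im
    x0,y0,x1,y1=roi;return cv2.resize(im[y0:y1,x0:x1],None,fx=k,fy=k,interpolation=cv2.INTER_CUBIC)
def step(target,yaw=None,s=None):
    "shift in tool axes (m) and turn to a world TCP target (mm)"
    from scipy.spatial.transform import Rotation as R
    s=s or read_state();r=R.from_euler('xyz',s['tool_rot'])
    d=r.inv().apply(np.array(target)-s['eef_pos'])/1000
    t=0 if yaw is None else -(yaw-s['tool_rot'][2])
    t=(t+np.pi/2)%np.pi-np.pi/2
    return np.round(d,4),round(t,3)
E
python3 - <<'E'
from h import *
s=get_image('scene');t=get_image('top')
np.set_printoptions(precision=1,suppress=True)
# handle
hs=big(mask(s,(0,0,0),(180,255,55),(275,185,325,215)));ht=big(mask(t,(0,0,0),(180,255,60),(207,163,245,176)))
print('handle',cv2.contourArea(hs),cv2.contourArea(ht),cen(hs),cen(ht),tri(cen(hs),cen(ht)),at('top',cen(ht),127))
bx=np.array([at('top',p,130)[:2] for p in cv2.boxPoints(cv2.minAreaRect(ht))]);print(bx)
bx=np.array([at('scene',p,126)[:2] for p in cv2.boxPoints(cv2.minAreaRect(hs))]);print(bx)
# marking
mt=big(mask(t,(95,80,40),(130,255,255),(120,160,172,190)))
print('mark',np.array([at('top',p,0)[:2] for p in cv2.boxPoints(cv2.minAreaRect(mt))]))
ms=big(mask(s,(95,80,40),(130,255,255),(350,160,415,210)))
print('markS',np.array([at('scene',p,0)[:2] for p in cv2.boxPoints(cv2.minAreaRect(ms))]),cen(ms))
a=crop('s',(155,205,225,305),6,s);b=crop('t',(290,145,330,220),8,t)
o=np.zeros((600,760,3),np.uint8);o[:600,:420]=a;o[:600,430:750]=b;cv2.imwrite('pics/dr.png',o)
E
```

```text
handle 245.0 170.5 [298.5 201. ] [225.4 169.5] [598.3 -12.  114.8] [595.8 -13.6 127. ]
[[606.9  31.9]
 [606.  -60.2]
 [583.5 -60. ]
 [584.4  31.9]]
[[596.2 -57.8]
 [590.2  33.3]
 [617.5  30.2]
 [622.9 -59.7]]
mark [[633.1 342.8]
 [631.6 196.8]
 [568.3 196. ]
 [569.8 341.2]]
markS [[566.7 195.5]
 [563.7 353. ]
 [632.9 335.1]
 [633.9 182.4]] [380.4 185.8]
```

View pics/dr.png

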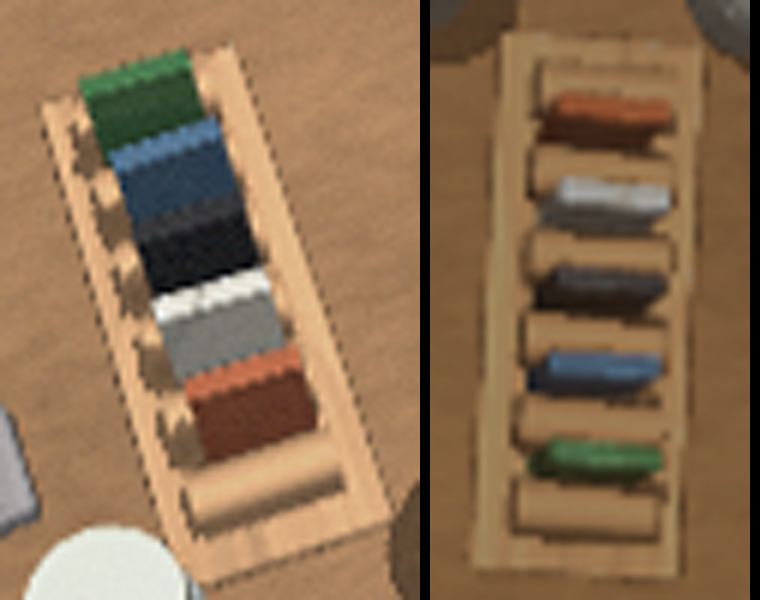

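Left panel (scene): tile tops at crop pixels green (138,75), blue (166,145), slate (195,212), white (212,293), terracotta (246,375). Board corners are at (42,103), (230,45), (390,520) and (205,582). The top view agrees.

Run:
```python
from h import *
np.set_printoptions(precision=1,suppress=True)
S=lambda u,v:((u+.5)/6-.5+155,(v+.5)/6-.5+205)
T=lambda u,v:((u-430+.5)/8-.5+290,(v+.5)/8-.5+145)
a=np.array([at('scene',S(*p),10)[:2] for p in[(42,103),(230,45),(390,520),(205,582)]])
b=np.array([at('top',T(*p),10)[:2] for p in[(474,568),(678,577),(703,41),(505,33)]])
print(a,a.mean(0));print(b,b.mean(0))
for n,p,q in(('g',(138,75),(606,450)),('b',(166,145),(606,366)),('k',(195,212),(610,280)),('w',(212,293),(614,192)),('t',(246,375),(614,105))):
    print(n,at('scene',S(*p),86)[:2],at('top',T(*q),86)[:2])
```

```text
[[ 447.1 -330.4]
 [ 454.6 -245.3]
 [ 689.5 -265.1]
 [ 682.2 -341.3]] [ 568.4 -295.5]
[[ 453.4 -245. ]
 [ 448.5 -332.3]
 [ 682.3 -350.6]
 [ 686.6 -264.1]] [ 567.7 -298. ]
g [ 498.  -291.4] [ 496.5 -291.5]
b [ 533.7 -292.1] [ 531.  -292.5]
k [ 567.1 -292. ] [ 566.4 -295.1]
w [ 603.3 -298.2] [ 602.9 -297.8]
t [ 641.4 -298.5] [ 639.3 -298.9]
```

Emit:
move_arm(series=[[[0.049,-0.036,0],-0.14],[[0.098,-0.072,0],-0.28],[[0.147,-0.108,0],-0.42],[[0.196,-0.144,0],-0.56],[[0.245,-0.18,0],-0.7]], claw=1)

```text
clock: 0.82
eef_pos: [411.0, -333.5, 204.3]
tool_rot: [-3.141, -0.001, 1.109]
force: [0.5, -0.1, 0.0]
width: 85.4
```

```bash
python3 -c "
from h import *
s=read_state();print(s['clock'],s['eef_pos'],s['tool_rot'],s['qpos']);print(step([597,-13,180],1.59))"
```

```text
0.825 [ 410.98541363 -333.45042617  204.2681392 ] [-3.14117803e+00 -6.37955287e-04  1.10931614e+00] [ 0.74684142  0.45978938 -0.1699146   1.8500667   0.10012323  0.84047226
  0.06585072]
(array([0.3697, 0.0239, 0.0245]), np.float64(-0.481))
```

Emit:
move_arm(series=[[[0.06,0.004,0.004],-0.1],[[0.12,0.008,0.008],-0.2],[[0.18,0.012,0.012],-0.3],[[0.24,0.016,0.018],-0.4],[[0.3,0.02,0.0245],-0.481]])

```text
clock: 1.45
eef_pos: [563.4, -72.3, 179.9]
tool_rot: [3.141, -0.0, 1.593]
force: [0.9, -0.5, 0.4]
width: 85.1
```

```bash
python3 -c "
from h import *
s=read_state();print(s['clock'],s['eef_pos'],s['tool_rot']);print(step([597,-13,180],1.59))"
```

```text
1.45 [563.38278431 -72.25448733 179.85769434] [ 3.14125114e+00 -4.27379070e-04  1.59266209e+00]
(array([ 0.0585,  0.0349, -0.0001]), np.float64(0.003))
```

Emit:
move_arm(series=[[[0.03,0.018,0],0],[[0.0585,0.035,0],0],[[0.0585,0.035,0.03],0],[[0.0585,0.035,0.06],0],[[0.0585,0.035,0.075],0]])

```text
clock: 2.08
eef_pos: [596.0, -13.1, 103.2]
tool_rot: [-3.139, -0.0, 1.593]
force: [-0.0, 0.8, 0.2]
width: 85.2
```

Emit:
move_arm(series=[[[0,0,0],0],[[0,0,0],0],[[0,0,0],0],[[0,0,0],0],[[0,0,0],0]], claw=0)

```text
clock: 2.7
eef_pos: [596.2, -13.1, 103.6]
tool_rot: [-3.14, -0.0, 1.593]
force: [0.2, -0.2, 1.1]
width: -0.2
```

Emit:
move_arm(series=[[[0,0,0],0],[[0,0,-0.03],0],[[0,0,-0.06],0],[[0,0,-0.1],0],[[0,0,-0.1],0]])

```text
clock: 3.32
eef_pos: [598.8, -12.8, 207.0]
tool_rot: [3.136, -0.0, 1.593]
force: [0.9, -0.7, -0.0]
width: -0.1
```

```bash
python3 -c "
from h import *
a=get_image('scene');b=get_image('top')
o=np.zeros((600,800,3),np.uint8);o[:300,:400]=cv2.resize(a,(400,300));o[300:,:400]=cv2.resize(b,(400,300));k=crop('s',(230,120,330,270),4,a);o[:600,400:]=k;cv2.imwrite('pics/p3.png',o)"
```

```text
(no output)
```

View pics/p3.png

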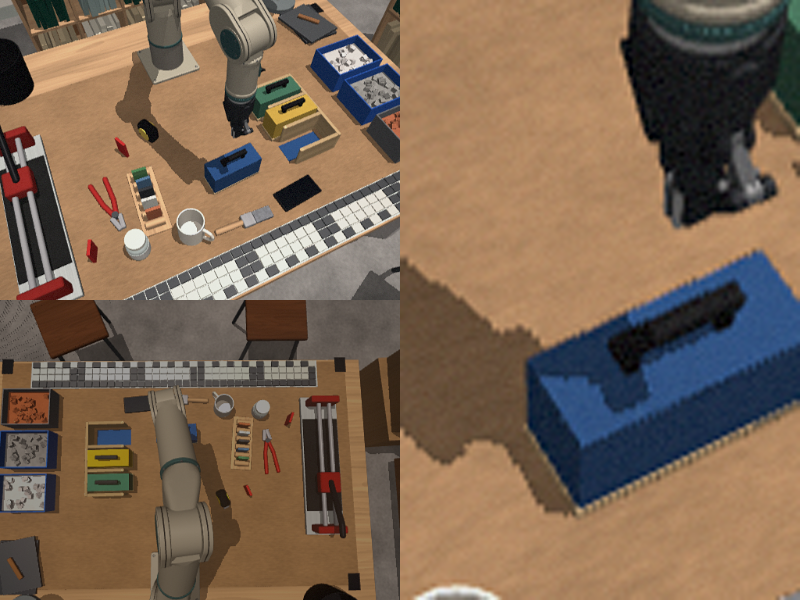

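```bash
python3 -c "
from h import *
np.set_printoptions(precision=1,suppress=True)
s=read_state();print(s['eef_pos'],s['width'],proj('scene',s['eef_pos']),proj('top',s['eef_pos']),proj('scene',[599,-13,104]))
a=get_image('scene');hs=big(mask(a,(0,0,0),(180,255,55),(275,185,330,215)));print(cen(hs),[at('scene',cen(hs),z) for z in(120,123,128)])
c=big(mask(a,(100,80,20),(130,255,255),(250,170,345,255)));print(cv2.boundingRect(c))
for y in range(182,250,4):print(y,a[y,262:345:3,0].tolist())
"
```

```text
[596.3 -13.3 203.7] 0.041715606671144774 [299.6 179.9] [223.9 165.1] [297.6 203.7]
[298.2 201.1] [array([601.3, -13.6, 120. ]), array([602.8, -14.6, 123. ]), array([605.4, -16.3, 128. ])]
(262, 183, 73, 64)
182 [103, 97, 99, 99, 96, 99, 101, 100, 103, 99, 105, 98, 100, 100, 103, 102, 100, 105, 102, 107, 99, 105, 106, 100, 105, 101, 101, 100]
186 [101, 103, 99, 98, 101, 100, 103, 101, 102, 99, 105, 102, 97, 98, 102, 99, 100, 137, 138, 133, 132, 99, 99, 97, 99, 96, 96, 97]
190 [100, 101, 98, 99, 100, 98, 98, 94, 100, 92, 103, 101, 103, 79, 127, 134, 137, 67, 134, 136, 132, 132, 96, 100, 97, 95, 96, 100]
194 [101, 100, 98, 100, 100, 95, 98, 100, 96, 100, 100, 121, 131, 140, 45, 27, 34, 29, 78, 133, 134, 132, 126, 96, 101, 103, 96, 102]
198 [107, 100, 100, 102, 103, 98, 97, 98, 72, 134, 141, 85, 19, 31, 36, 25, 8, 48, 136, 133, 132, 132, 136, 126, 97, 97, 92, 94]
202 [77, 98, 100, 98, 99, 83, 75, 77, 41, 0, 12, 34, 28, 16, 62, 76, 61, 138, 134, 135, 133, 134, 135, 130, 134, 93, 94, 100]
206 [56, 75, 88, 74, 75, 74, 76, 15, 17, 20, 21, 35, 76, 119, 132, 131, 131, 133, 136, 134, 136, 136, 
[... 579 characters left out ...]
, 82, 69, 72, 66, 69, 73, 69, 72, 70, 88, 76, 95, 98, 103, 100, 98, 97, 91, 95]
230 [55, 56, 58, 51, 68, 125, 65, 69, 71, 71, 70, 70, 68, 74, 72, 68, 78, 92, 98, 101, 103, 98, 100, 101, 101, 97, 102, 103]
234 [49, 60, 57, 53, 55, 73, 73, 71, 70, 72, 73, 68, 70, 103, 74, 94, 97, 95, 97, 96, 102, 97, 100, 97, 94, 95, 100, 99]
238 [54, 59, 74, 53, 54, 73, 72, 73, 72, 72, 92, 93, 89, 95, 95, 99, 99, 103, 102, 101, 99, 104, 102, 105, 102, 98, 102, 98]
242 [85, 58, 50, 82, 54, 73, 71, 73, 79, 89, 91, 95, 95, 93, 95, 100, 98, 104, 97, 100, 99, 101, 101, 102, 107, 99, 103, 100]
246 [102, 89, 56, 48, 84, 108, 73, 96, 92, 96, 95, 97, 92, 95, 95, 95, 102, 95, 94, 97, 98, 98, 104, 97, 103, 98, 105, 102]
```

Emit:
move_arm(series=[[[0,0,0],0],[[0,0,0],0],[[0,0,0],0],[[0,0,0],0],[[0,0,0],0]], claw=0)

```text
clock: 4.1
eef_pos: [595.7, -13.3, 202.9]
tool_rot: [-3.139, -0.0, 1.593]
force: [0.7, -0.5, 0.7]
width: -0.0
```

```bash
python3 -c "
from h import *
cv2.imwrite('pics/g_shut.png',crop('scene',(275,120,335,220),6))"
```

Emit:
move_arm(series=[[[0,0,0],0],[[0,0,0],0],[[0,0,0],0],[[0,0,0],0],[[0,0,0],0]], claw=1)

```text
clock: 4.78
eef_pos: [595.8, -13.3, 203.0]
tool_rot: [-3.139, -0.0, 1.593]
force: [-0.9, 0.2, 0.4]
width: 85.1
```

```bash
python3 -c "
from h import *
s=read_state();print(s['clock'],s['width'],s['eef_pos'])
a=cv2.imread('pics/g_shut.png');b=crop('scene',(275,120,335,220),6);cv2.imwrite('pics/g2.png',np.hstack([a,b]))"
```

```text
4.775 85.1110406839184 [595.75268599 -13.32206056 202.97194145]
```

View pics/g2.png

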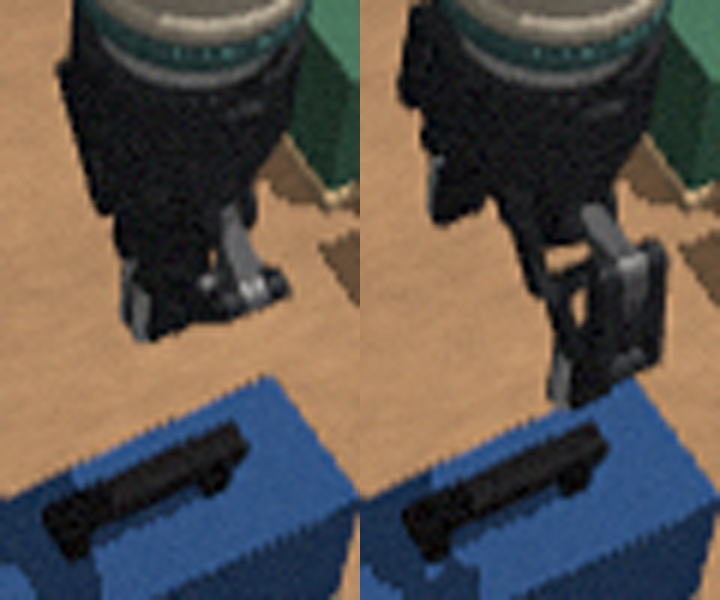

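```bash
python3 -c "
from h import *
np.set_printoptions(precision=2,suppress=True)
p=np.array([596,-13,203.]);o=proj('scene',p);print(o)
for d in np.eye(3)*20:print(d,proj('scene',p+d)-o, proj('top',p+d)-proj('top',p))
print(((o-[275,120]))*6, at('scene',(308,174),203))
for q in ([607,-13,203],[585,-13,203],[596,-2,203],[596,-24,203],[596,-13,257],[638,-13,216],[554,-13,216]):print(q,(proj('scene',q)-[275,120]+.5)*6)
"
```

```text
[299.62 179.97]
[20.  0.  0.] [4.13 6.62] [-0.02 -6.56]
[ 0. 20.  0.] [ 7.76 -3.09] [-6.67  0.06]
[ 0.  0. 20.] [ 0.58 -5.05] [-0.4 -1.2]
[147.7  359.84] [589.49  12.11 203.  ]
[607, -13, 203] [164.26 384.58]
[585, -13, 203] [137.29 341.32]
[596, -2, 203] [176.35 352.64]
[596, -24, 203] [124.94 373.09]
[596, -13, 257] [160.4  278.78]
[638, -13, 216] [206.09 427.99]
[554, -13, 216] [101.9  261.83]
```

```bash
python3 -c "
from h import *
np.set_printoptions(precision=1,suppress=True)
for n in C:
  print(n,proj(n,[0,0,0])*1.5625,[proj(n,[x,y,0])*1.5625 for x in(-90,90) for y in(-90,90)], proj(n,[256,-597,204])*1.5625)
  print([at(n,(np.array(p)-.8)/1.5625+.0,0)[:2] for p in ([(309,165),(399,134),(278,105)] if n=='scene' else [(302,505),(399,505)])])
"
```

```text
scene [335.4 122. ] [array([280.4, 107.9]), array([358.1,  83.3]), array([310.7, 164.1]), array([392.1, 136.6])] [ 19.7 249.2]
[array([ 88. , -94.5]), array([ 86.6, 105.5]), array([-103.8,  -92.4])]
top [350.1 552.4] [array([393.1, 596.3]), array([307.4, 597.6]), array([392.2, 508. ]), array([307.8, 509.2])] [663.2 434.5]
[array([100.5, 104.1]), array([  97.7, -103. ])]
```

```bash
python3 -c "
from h import *
a=get_image('scene');b=get_image('top')
a=crop('s',(150,0,350,240),3,a)
for p in [(596,-13,203)]:
  cv2.circle(a,tuple(int(v) for v in (proj('scene',p)-[150,0])*3),3,(0,255,0),1)
cv2.imwrite('pics/g3.png',a[:600])"
```

```text
(no output)
```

View pics/g3.png

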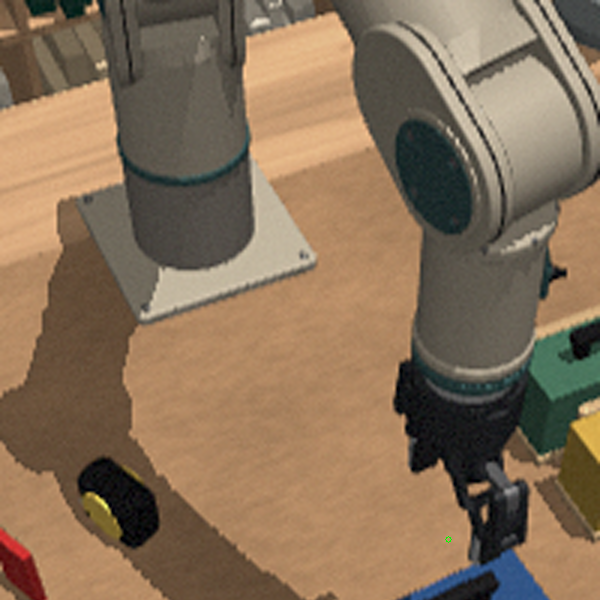

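The fingers closed on air even though the reported pose was right over the handle. In the image the gripper sits higher than the reported TCP (dot at 448,540 against fingers at about 490,540). I'll feel for the height with a slow, force-watched descent.

Emit:
move_arm(series=[[[0,0,0.04],0],[[0,0,0.08],0],[[0,0,0.1],0],[[0,0,0.1],0],[[0,0,0.1],0]])

```text
clock: 5.55
eef_pos: [596.3, -13.2, 103.9]
tool_rot: [-3.14, -0.0, 1.593]
force: [0.1, -0.2, -0.0]
width: 85.2
```

Emit:
move_arm(series=[[[0,0,0.003],0],[[0,0,0.006],0],[[0,0,0.009],0],[[0,0,0.012],0],[[0,0,0.012],0]])

```text
clock: 6.18
eef_pos: [596.0, -13.2, 91.5]
tool_rot: [-3.14, -0.0, 1.593]
force: [-0.5, 0.7, -0.1]
width: 85.6
```

```bash
python3 -c "
from h import *
s=read_state();print(s['eef_pos'],s['force'])
cv2.imwrite('pics/g4.png',crop('scene',(250,130,350,230),6))"
```

```text
[595.99465089 -13.16163551  91.5490747 ] [-0.54285483  0.71934694 -0.13282417]
```

View pics/g4.png

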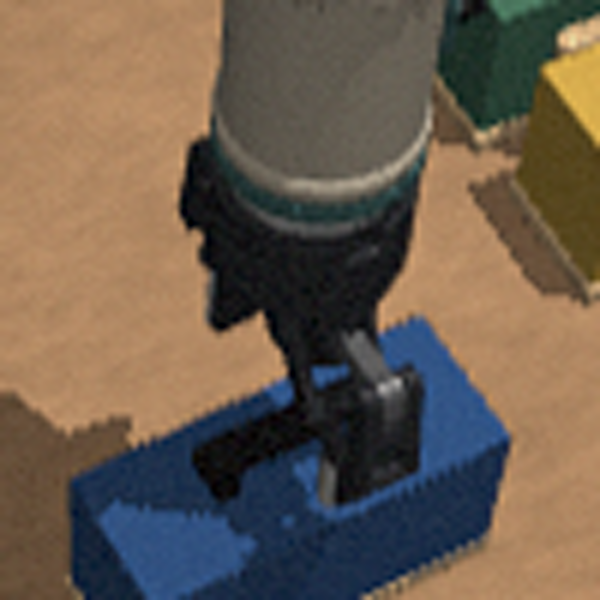

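Emit:
move_arm(series=[[[0,0,0],0],[[0,0,0],0],[[0,0,0],0],[[0,0,0],0],[[0,0,0],0]], claw=0)

```text
clock: 6.85
eef_pos: [596.4, -13.1, 91.8]
tool_rot: [-3.14, -0.0, 1.593]
force: [1.0, 1.3, -1.0]
width: 13.9
```

Emit:
move_arm(series=[[[0,0,0],0],[[0,0,0],0],[[0,0,0],0],[[0,0,0],0],[[0,0,0],0]], claw=1)

```text
clock: 7.48
eef_pos: [596.4, -13.1, 91.8]
tool_rot: [-3.14, -0.0, 1.593]
force: [-0.5, -0.8, -0.1]
width: 85.0
```

Emit:
move_arm(series=[[[0,0,0.003],0],[[0,0,0.006],0],[[0,0,0.009],0],[[0,0,0.012],0],[[0,0,0.012],0]])

```text
clock: 8.1
eef_pos: [596.1, -13.1, 79.4]
tool_rot: [-3.14, -0.0, 1.593]
force: [0.2, -0.3, 0.6]
width: 85.4
```

Emit:
move_arm(series=[[[0,0,0],0],[[0,0,0],0],[[0,0,0],0],[[0,0,0],0],[[0,0,0],0]], claw=0)

```text
clock: 8.72
eef_pos: [596.4, -13.1, 79.5]
tool_rot: [-3.14, -0.0, 1.593]
force: [2.2, -0.5, -0.3]
width: 14.7
```

```bash
python3 -c "
from h import *
s=read_state();print(s['eef_pos'],s['force'],s['qpos'])
cv2.imwrite('pics/g5.png',crop('scene',(250,130,350,230),6))"
```

```text
[596.40166908 -13.11418364  79.51074772] [ 2.19612753 -0.52524264 -0.34176682] [ 0.13694658  0.72159641 -0.25914093  1.77450739  0.27150565  0.68176211
 -0.25059982]
```

View pics/g5.png

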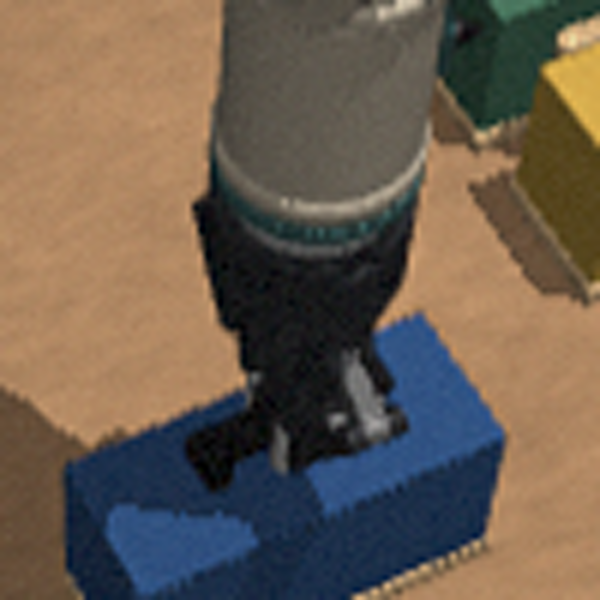

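Now gripping the bar (width 14.7, bar 16). The image shows the fingers about 18 mm to +y of the handle centre, and the true tip is about 30 mm above the reading, so the reported TCP is offset from the camera frame. I'll lift and calibrate from there.

Emit:
move_arm(series=[[[0,0,-0.012],0],[[0,0,-0.03],0],[[0,0,-0.06],0],[[0,0,-0.1],0],[[0,0,-0.1],0]], claw=0)

```text
clock: 9.4
eef_pos: [599.2, -12.8, 184.1]
tool_rot: [3.135, -0.0, 1.593]
force: [0.6, -0.0, -2.7]
width: 14.6
```

```bash
python3 -c "
from h import *
s=read_state();print(s['eef_pos'],s['force'],s['width'])
a=get_image('scene');b=get_image('top');o=np.zeros((600,800,3),np.uint8);o[:,:400]=crop('s',(240,110,340,260),4,a);o[:300,400:]=cv2.resize(b,(400,300));o[300:,400:]=cv2.resize(a,(400,300));cv2.imwrite('pics/g6.png',o)"
```

```text
[599.24314136 -12.81109784 184.06363697] [ 0.62035652 -0.02721077 -2.71052567] 14.590438155181737
```

View pics/g6.png

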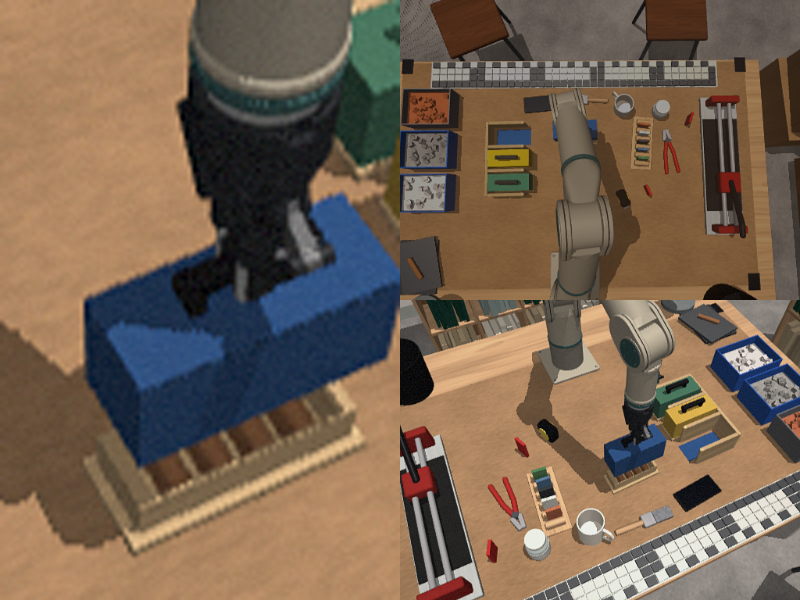

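Emit:
move_arm(series=[[[0,-0.035,0],0],[[0,-0.07,0],0],[[0,-0.105,0],0],[[0,-0.14,0],0],[[0,-0.14,0],0]])

```text
clock: 10.12
eef_pos: [452.2, -16.8, 179.6]
tool_rot: [-3.136, 0.001, 1.593]
force: [0.0, 0.9, -2.0]
width: 15.0
```

Emit:
move_arm(series=[[[0,0,0.03],0],[[0,0,0.06],0],[[0,0,0.09],0],[[0,0,0.1],0],[[0,0,0.1],0]])

```text
clock: 10.75
eef_pos: [451.6, -16.8, 79.2]
tool_rot: [-3.134, 0.001, 1.593]
force: [0.6, 0.1, -1.0]
width: 15.0
```

Emit:
move_arm(series=[[[0,0,0.003],0],[[0,0,0.006],0],[[0,0,0.009],0],[[0,0,0.011],0],[[0,0,0.011],0]])

```text
clock: 11.38
eef_pos: [451.4, -16.8, 68.1]
tool_rot: [-3.134, 0.001, 1.593]
force: [0.4, -0.4, -2.7]
width: 15.1
```

Emit:
move_arm(series=[[[0,0,0.001],0],[[0,0,0.002],0],[[0,0,0.003],0],[[0,0,0.003],0]])

```text
clock: 11.88
eef_pos: [452.8, -16.8, 66.8]
tool_rot: [-3.137, 0.001, 1.593]
force: [-0.1, -0.0, 18.5]
width: 14.9
```

Emit:
move_arm(series=[[[0,0,-0.001],0],[[0,0,-0.001],0],[[0,0,-0.001],0],[[0,0,-0.001],0],[[0,0,-0.001],0]], claw=1)

```text
clock: 12.5
eef_pos: [452.7, -16.8, 67.6]
tool_rot: [-3.137, 0.001, 1.593]
force: [1.2, 0.2, 0.0]
width: 85.5
```

Emit:
move_arm(series=[[[0,0,-0.04],0],[[0,0,-0.08],0],[[-0.05,0,-0.09],0],[[-0.1,0,-0.09],0],[[-0.15,0,-0.09],0]])

```text
clock: 13.12
eef_pos: [456.5, -168.2, 158.1]
tool_rot: [-3.138, 0.002, 1.593]
force: [0.6, 0.6, -0.4]
width: 85.4
```

Emit:
move_arm(series=[[[-0.04,0.01,0],0.15],[[-0.08,0.02,0],0.3],[[-0.12,0.03,0],0.45],[[-0.13,0.04,0],0.6],[[-0.13,0.045,0],0.75]])

```text
clock: 13.75
eef_pos: [504.4, -298.5, 157.7]
tool_rot: [-3.14, 0.004, 0.836]
force: [-0.4, 1.3, 0.4]
width: 85.2
```

```bash
python3 -c "
from h import *
s=read_state();print(s['eef_pos'],s['force'],s['width'],s['tool_rot'],s['clock'])
a=get_image('scene');b=get_image('top');cv2.imwrite('pics/s7n.png',a);cv2.imwrite('pics/t7n.png',b)
o=np.zeros((600,800,3),np.uint8);o[:352,:600]=crop('s',(230,130,380,218),4,a);o[352:600,:]=cv2.resize(b[120:220,100:423],(800,248),interpolation=cv2.INTER_CUBIC);
o[0:320,600:800]=crop('s',(150,140,200,220),4,a);cv2.imwrite('pics/g7.png',o)"
```

```text
[ 504.37490697 -298.52834922  157.7072847 ] [-0.36981796  1.34848861  0.35441606] 85.2123508810375 [-3.13975776  0.00433023  0.836421  ] 13.75
```

View pics/g7.png

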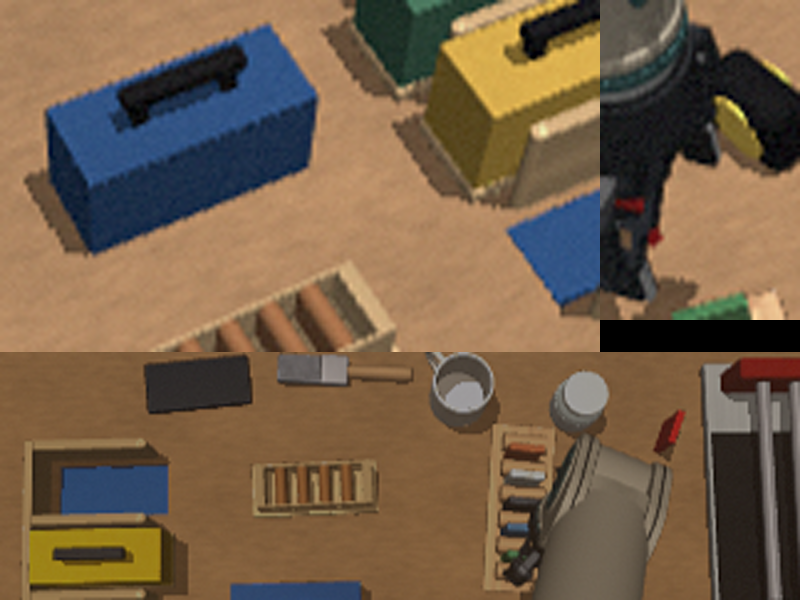

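Bottom panel: the box is open at (315,488) with its ribs clearly visible, and the cover stands on the bench behind it. Both cameras can see the gripper here, so I'll shut it and triangulate the tip.

Emit:
move_arm(series=[[[0,0,-0.03],0],[[0,0,-0.04],0],[[0,0,-0.04],0],[[0,0,-0.04],0],[[0,0,-0.04],0]], claw=0)

```text
clock: 14.48
eef_pos: [504.3, -296.6, 196.9]
tool_rot: [-3.138, 0.005, 0.844]
force: [0.7, -0.3, 0.6]
width: 0.4
```

Run:
```python
from h import *
np.set_printoptions(precision=1,suppress=True)
s=read_state();print(s['eef_pos'],s['tool_rot'],s['width']);p=s['eef_pos']
a=get_image('scene');b=get_image('top')
P=proj('scene',p);Q=proj('top',p);print(P,Q)
ra=(int(P[0])-25,int(P[1])-45);rb=(int(Q[0])-25,int(Q[1])-37)
A=crop('s',(*ra,ra[0]+50,ra[1]+75),8,a);B=crop('t',(*rb,rb[0]+50,rb[1]+75),8,b)
cv2.imwrite('pics/g8.png',np.hstack([A,B]));print(ra,rb)
# cover handle
hs=big(mask(a,(0,0,0),(180,255,55),(250,135,300,165)));print('cover handle scene',cen(hs),at('scene',cen(hs),111),at('scene',cen(hs),115))
ht=mask(b,(0,0,0),(180,255,60),(190,215,250,240));hh=big(ht);print('top',cen(hh),cv2.contourArea(hh),at('top',cen(hh),116),tri(cen(hs),cen(hh)))
```

```text
[ 504.3 -296.6  196.9] [-3.1  0.   0.8] 0.3797789909098927
[168.6 195.6] [318.7 194.8]
(143, 150) (293, 157)
cover handle scene [275.1 150. ] [430.5   8.  111. ] [433.2   6.5 115. ]
top [219.  223.5] 138.5 [424.9   7.7 116. ] [425.7   9.4 104.6]
```

View pics/g8.png

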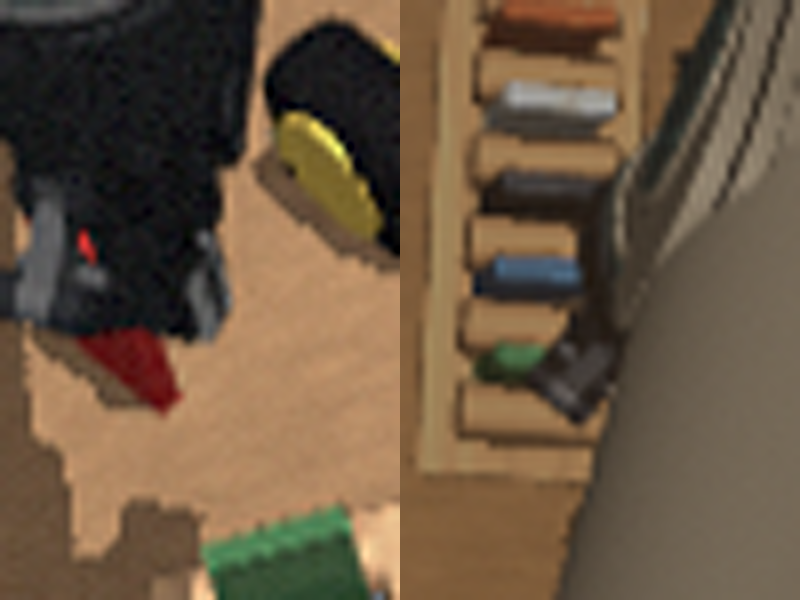

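Emit:
move_arm(series=[[[0.02,0.02,0],0.18],[[0.04,0.04,0],0.36],[[0.06,0.07,0.0],0.54],[[0.08,0.09,0.02],0.72],[[0.087,0.104,0.05],0.919]], claw=1)

```text
clock: 15.2
eef_pos: [642.4, -299.9, 146.2]
tool_rot: [3.14, 0.003, -0.068]
force: [-0.7, 0.4, -0.4]
width: 85.3
```

Run:
```python
from h import *
np.set_printoptions(precision=1,suppress=True)
s=read_state();print(s['eef_pos'],s['tool_rot'],s['width'],step([640,-301,110],-.075,s))
```

```text
[ 642.4 -299.9  146.2] [ 3.1  0.  -0.1] 85.31727908906765 (array([-0.,  0.,  0.]), np.float64(0.007))
```

Emit:
move_arm(series=[[[-0.002,0.001,0.02],0.007],[[-0.002,0.001,0.036],0.007],[[-0.002,0.001,0.036],0.007]])

```text
clock: 15.58
eef_pos: [639.1, -300.4, 108.7]
tool_rot: [3.141, 0.005, -0.075]
force: [-0.3, 0.3, -0.5]
width: 85.4
```

Run:
```python
from h import *
np.set_printoptions(precision=1,suppress=True)
s=read_state();print(s['eef_pos'],s['tool_rot'],s['width']);p=s['eef_pos']
a=get_image('scene');b=get_image('top')
print(proj('scene',p))
for q in [(640,-301,86),(640,-343,123),(640,-259,123)]: print((proj('scene',q)-[145,205-50]+.5)*6)
A=crop('s',(145,155,245,255),6,a);cv2.imwrite('pics/g9.png',A)
```

```text
[ 639.1 -300.4  108.7] [ 3.1  0.  -0.1] 85.42427814360833
[193.2 262.5]
[299.  675.1]
[179.9 679.1]
[391.3 590.9]
```

View pics/g9.png

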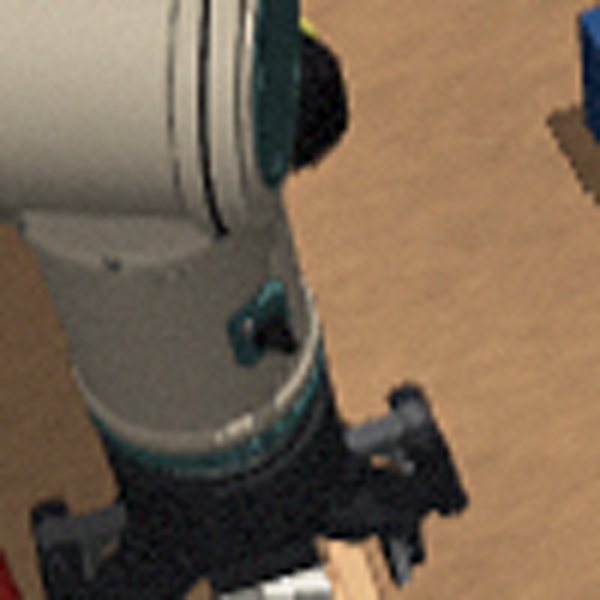

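Emit:
move_arm(series=[[[0.001,0,0.015],0],[[0.001,0,0.03],0],[[0.001,0,0.045],0],[[0.001,0,0.055],0],[[0.001,0,0.055],0]])

```text
clock: 16.3
eef_pos: [640.7, -301.0, 54.5]
tool_rot: [3.141, 0.004, -0.075]
force: [-1.0, -0.1, 0.0]
width: 85.4
```

Run:
```python
from h import *
np.set_printoptions(precision=1,suppress=True)
s=read_state();print(s['eef_pos'],s['force']);
a=get_image('scene');cv2.imwrite('pics/s10n.png',a)
for q in [(640,-301,86),(638,-343,66),(641,-259,66),(640,-311,66),(640,-289,66)]: print((proj('scene',q)-[145,205]+.5)*6)
cv2.imwrite('pics/g10.png',crop('s',(145,205,245,305),6,a))
```

```text
[ 640.7 -301.    54.5] [-1.  -0.1  0. ]
[299.  375.1]
[202.  434.6]
[406.4 355.8]
[281.4 406.1]
[334.2 383.8]
```

View pics/g10.png

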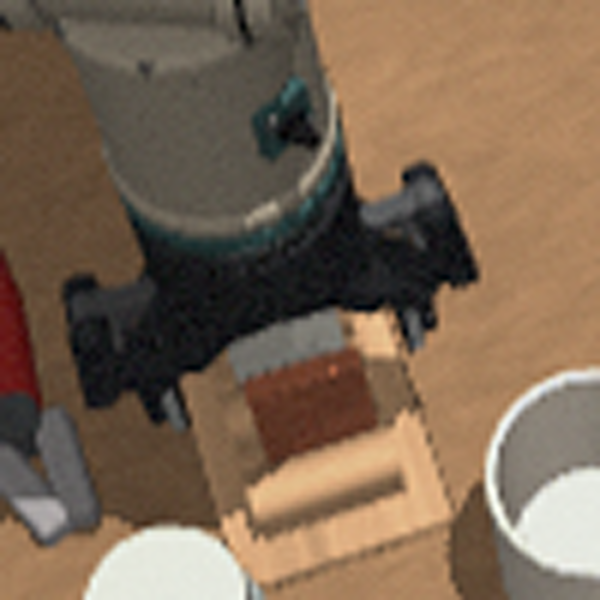

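The terracotta tile (300,400) sits squarely between the fingertips (170,410 and 415,340), which match the projected tips within a few mm. Closing.

Emit:
move_arm(series=[[[0,0,0],0],[[0,0,0],0],[[0,0,0],0],[[0,0,0],0],[[0,0,0],0]], claw=0)

```text
clock: 16.98
eef_pos: [646.7, -310.6, 63.6]
tool_rot: [3.127, -0.013, -0.077]
force: [-0.4, -9.1, 21.1]
width: 0.3
```

Closing slipped off the tile's top edge (width 0.3, 21 N upward). So the true tips stand about 27 mm above the reading, which also explains the missed handle. Raising and opening, then checking the offsets numerically.

Emit:
move_arm(series=[[[0,0,-0.02],0],[[0,0,-0.04],0],[[0,0,-0.06],0],[[0,0,-0.06],0],[[0,0,-0.06],0]], claw=1)

```text
clock: 17.6
eef_pos: [645.5, -308.9, 122.8]
tool_rot: [3.127, -0.012, -0.076]
force: [0.5, 0.4, -0.6]
width: 85.1
```

Run:
```python
from h import *
np.set_printoptions(precision=1,suppress=True)
s=read_state();print(s['eef_pos'],s['force'],s['tool_rot']);
a=get_image('scene');b=get_image('top')
o=cv2.imread('pics/s10n.png')
for nm,im in(('before',o),('now',a)):
    c=big(mask(im,(0,120,40),(12,255,255),(180,260,215,290)));print(nm,cen(c),cv2.minAreaRect(c))
S6=lambda u,v:(240+(u+.5)/4-.5,110+(v+.5)/4-.5)
print('lifted cover bottom corner near-left (x+35,y-85,z116)',at('scene',S6(140,465),116),'roof right end corner',at('scene',S6(270,340),202))
# near roof corner left (85,300)?? 
h=big(mask(a,(0,0,0),(180,255,55),(250,135,300,165)));bx=cv2.boxPoints(cv2.minAreaRect(h));print('cover handle',cen(h),[at('scene',p,116)[:2] for p in bx])
t7=cv2.imread('pics/t7n.png')
c=big(mask(t7,(95,80,40),(130,255,255),(185,200,260,250)));print('cover roof top',[at('top',p,86)[:2] for p in cv2.boxPoints(cv2.minAreaRect(c))])
s7=cv2.imread('pics/s7n.png')
c=big(mask(s7,(95,80,20),(130,255,255),(235,130,315,200)));p=cv2.approxPolyDP(c,3,True)[:,0];print(p.tolist());print([ (at('scene',q,0)[:2]) for q in p])
```

```text
[ 645.5 -308.9  122.8] [ 0.5  0.4 -0.6] [ 3.1 -0.  -0.1]
before [196.4 272.1] ((196.50001525878906, 272.0000305175781), (14.23024845123291, 19.922346115112305), 71.56504821777344)
now [196.2 271.9] ((196.3000030517578, 271.8999938964844), (14.546475410461426, 20.23857307434082), 71.56504821777344)
lifted cover bottom corner near-left (x+35,y-85,z116) [636.5 -94.1 116. ] roof right end corner [637.7 -15.9 202. ]
cover handle [275. 150.] [array([422.7, -36.5]), array([419.5,  55.1]), array([451.5,  49.9]), array([454.1, -40.3])]
cover roof top [array([461.1,  94. ]), array([459.2, -74.3]), array([391.5, -73.6]), array([393.5,  93.6])]
[[297, 137], [242, 157], [242, 172], [253, 192], [306, 171], [308, 152]]
[array([337.2, 128.9]), array([335.3, -49.9]), array([384.1, -71.5]), array([459.1, -71.4]), array([458.8,  94.4]), array([401.1, 131.8])]
```

Emit:
move_arm(series=[[[-0.007,-0.005,0],0],[[-0.014,-0.009,0.02],0],[[-0.014,-0.009,0.04],0],[[-0.014,-0.009,0.06],0],[[-0.014,-0.009,0.075],0]])

```text
clock: 18.32
eef_pos: [632.3, -299.9, 45.0]
tool_rot: [3.128, -0.01, -0.077]
force: [0.3, 0.2, -0.7]
width: 85.4
```

Emit:
move_arm(series=[[[0,0,0.005],0],[[0,0,0.01],0],[[0,0,0.015],0],[[0,0,0.02],0],[[0,0,0.02],0]])

```text
clock: 18.95
eef_pos: [632.3, -300.2, 24.8]
tool_rot: [3.128, -0.009, -0.077]
force: [-0.2, 0.0, 0.8]
width: 85.2
```

Emit:
move_arm(series=[[[0,0,0],0],[[0,0,0],0],[[0,0,0],0],[[0,0,0],0],[[0,0,0],0]], claw=0)

```text
clock: 19.58
eef_pos: [632.8, -300.3, 25.4]
tool_rot: [3.128, -0.011, -0.077]
force: [-0.1, 0.6, 3.7]
width: 45.1
```

Gripped (45.1 mm). Lift it, and measure the open box numerically.

Emit:
move_arm(series=[[[0,0,-0.02],0],[[0,0,-0.045],0],[[0,0,-0.07],0],[[0,0,-0.095],0],[[0,0,-0.12],0]])

```text
clock: 20.2
eef_pos: [631.1, -298.5, 147.0]
tool_rot: [3.128, -0.01, -0.077]
force: [0.5, -0.4, -1.1]
width: 45.2
```

Run:
```python
from h import *
np.set_printoptions(precision=1,suppress=True)
s=read_state();print(s['eef_pos'],s['width'],s['tool_rot'],s['clock'])
a=get_image('scene');b=get_image('top');cv2.imwrite('pics/s11n.png',a);cv2.imwrite('pics/t11n.png',b)
hv=cv2.cvtColor(b,cv2.COLOR_BGR2HSV);print('box row hsv',hv[175,196:260:2].tolist());print('bench',hv[195,225].tolist())
ga=cv2.cvtColor(a,cv2.COLOR_BGR2HSV);print(ga[205:240:3,300].tolist(),ga[260,300].tolist())
o=np.hstack([crop('s',(255,185,335,250),5,a),cv2.copyMakeBorder(crop('t',(192,155,267,195),5,b),0,125,0,0,cv2.BORDER_CONSTANT)])
cv2.imwrite('pics/g11.png',o)
```

```text
[ 631.1 -298.5  147. ] 45.165979538899755 [ 3.1 -0.  -0.1] 20.2
box row hsv [[15, 136, 126], [15, 136, 129], [15, 137, 130], [18, 89, 160], [17, 120, 144], [18, 128, 120], [16, 128, 102], [19, 112, 161], [14, 167, 124], [14, 166, 109], [15, 141, 76], [19, 110, 163], [13, 176, 107], [14, 162, 131], [12, 156, 67], [17, 122, 113], [20, 109, 157], [14, 170, 129], [14, 163, 103], [17, 125, 112], [19, 108, 158], [13, 172, 111], [14, 168, 123], [16, 142, 77], [20, 112, 162], [18, 115, 135], [17, 120, 144], [17, 126, 113], [15, 139, 81], [15, 134, 129], [15, 137, 128], [15, 136, 129]]
bench [15, 137, 127]
[[17, 100, 107], [12, 137, 160], [12, 136, 174], [13, 135, 147], [13, 135, 85], [10, 139, 66], [10, 151, 59], [15, 102, 103], [17, 94, 117], [18, 103, 191], [18, 98, 122], [14, 112, 169]] [14, 115, 173]
```

View pics/g11.png

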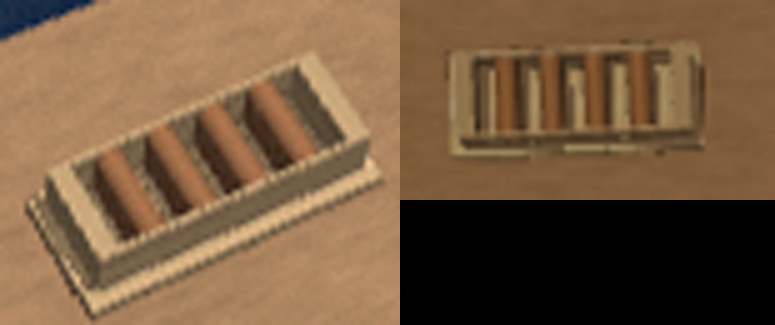

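The scene crop shows the box with its rim corners at (48,175), (100,262), (368,132) and (312,52), and four brown ribs. The top crop agrees.

Run:
```python
from h import *
np.set_printoptions(precision=2,suppress=True)
S=lambda u,v:(255+(u+.5)/5-.5,185+(v+.5)/5-.5)
r=np.array([at('scene',S(*p),47)[:2] for p in[(48,175),(100,262),(368,132),(312,52)]]);print('rim',r,r.mean(0))
r=np.array([at('scene',S(*p),z)[:2] for p,z in[((93,312),6),((28,205),12),((382,180),10)]]);print('plinth',r)
b=cv2.imread('pics/t11n.png');m=mask(b,(5,148,70),(15,255,255),(200,165,250,181))
X=[]
for c in cv2.findContours(m,cv2.RETR_EXTERNAL,cv2.CHAIN_APPROX_NONE)[0]:
    if cv2.contourArea(c)>10:p=at('top',cen(c),45);X.append(p);print('rib top',cen(c),cv2.contourArea(c),p)
print(np.mean(X,0))
a=cv2.imread('pics/s11n.png');m=mask(a,(5,130,75),(13,255,255),(265,195,325,240));X=[]
for c in cv2.findContours(m,cv2.RETR_EXTERNAL,cv2.CHAIN_APPROX_NONE)[0]:
    if cv2.contourArea(c)>20:p=at('scene',cen(c),43);X.append(p);print('rib sc',cen(c),cv2.contourArea(c),p)
print(np.mean(X,0))
```

```text
rim [[575.39 -92.29]
 [631.28 -90.13]
 [622.63  67.33]
 [567.53  64.9 ]] [599.21 -12.55]
plinth [[ 636.72  -95.86]
 [ 569.27 -100.9 ]
 [ 634.08   74.21]]
rib top [212.75 173.96] 44.5 [594.79  33.65  45.  ]
rib top [230.41 172.26] 41.0 [600.02 -25.94  45.  ]
rib top [221.71 173.21] 43.5 [597.04   3.42  45.  ]
rib top [239.47 172.02] 43.0 [600.53 -56.54  45.  ]
[598.09 -11.35  45.  ]
rib sc [280.31 222.74] 75.5 [599.09 -58.19  43.  ]
rib sc [290.64 217.89] 76.5 [597.65 -28.    43.  ]
rib sc [300.73 213.21] 76.5 [596.39   1.78  43.  ]
rib sc [310.75 208.69] 79.0 [595.45  31.54  43.  ]
[597.15 -13.22  43.  ]
```

Emit:
move_arm(series=[[[-0.006,-0.035,0],-0.18],[[-0.012,-0.07,0],-0.36],[[-0.018,-0.105,0],-0.54],[[-0.024,-0.14,0],-0.72],[[-0.03,-0.175,0],-0.88]])

```text
clock: 20.92
eef_pos: [615.8, -121.8, 145.3]
tool_rot: [3.12, 0.003, 0.808]
force: [-0.7, -0.5, -0.5]
width: 44.7
```

Run:
```python
from h import *
s=read_state();print(s['eef_pos'],s['tool_rot'],s['qpos'].round(2),step([595.5,40,147],1.62,s))
```

```text
[ 615.80608634 -121.75804586  145.33699994] [3.12038651 0.00325168 0.80845908] [ 0.19  0.65 -0.08  1.66  0.09  0.82 -0.69] (array([ 0.103 , -0.1263, -0.0047]), np.float64(-0.812))
```

Emit:
move_arm(series=[[[0.025,-0.03,0],-0.17],[[0.05,-0.06,0],-0.34],[[0.075,-0.09,0],-0.51],[[0.103,-0.126,0],-0.68],[[0.103,-0.126,0],-0.812]])

```text
clock: 21.55
eef_pos: [594.2, 45.6, 141.8]
tool_rot: [3.131, 0.014, 1.633]
force: [0.1, -0.7, -1.5]
width: 45.1
```

Emit:
move_arm(series=[[[0,0,0.02],0],[[0,0,0.04],0],[[0,0,0.055],0],[[0,0,0.055],0],[[0,0,0.055],0]])

```text
clock: 22.18
eef_pos: [595.2, 44.8, 87.2]
tool_rot: [3.13, 0.014, 1.633]
force: [0.6, 0.0, -0.5]
width: 44.9
```

Run:
```python
from h import *
np.set_printoptions(precision=1,suppress=True)
s=read_state();print(s['eef_pos'],s['tool_rot'],s['width'],step([595.5,40,90],1.62,s))
a=get_image('scene');cv2.imwrite('pics/s12n.png',a)
m=mask(a,(0,120,30),(14,255,255),(290,160,345,215))
c=big(m);print(cen(c),cv2.boundingRect(c),cv2.contourArea(c))
e=np.array([-.05,.999]);cx=np.array([598,-12.5]);f=np.array([.999,.05])
for z in(75,151):
  for q in(-23,23): print(z,q,[(proj('scene',[*(cx+60*e+q*f+t*e),z])-[275,140]+.5)*6 for t in(-5,5)])
cv2.imwrite('pics/g12.png',crop('s',(275,140,355,240),6,a))
```

```text
[595.2  44.8  87.2] [3.1 0.  1.6] 44.875469811196 (array([-0.,  0., -0.]), np.float64(0.013))
[317.2 191.9] (312, 177, 14, 30) 132.5
75 -23 [array([218.1, 326.1]), array([238.2, 316.8])]
75 23 [array([275.3, 407.6]), array([295.6, 398. ])]
151 -23 [array([234.2, 224.4]), array([255.4, 214.8])]
151 23 [array([295.1, 308.6]), array([316.5, 298.6])]
```

View pics/g12.png

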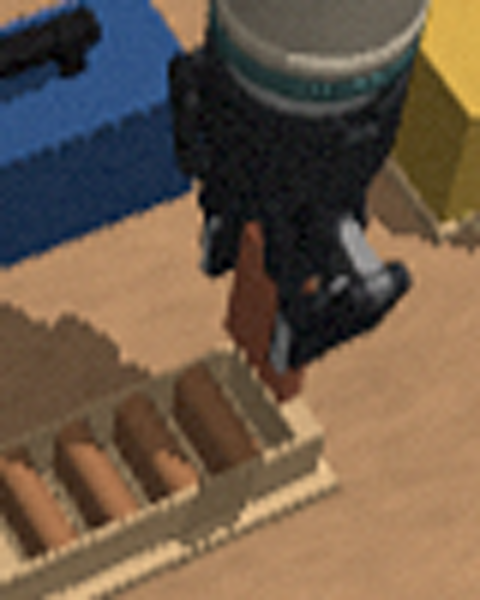

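The held terracotta tile (265,320) has its bottom edge about 4 mm to +y of the end slot, which matches the 4.8 mm my move overshot. Correct that and lower with the force watched.

Emit:
move_arm(series=[[[-0.0045,0.001,0],0.013],[[-0.0045,0.001,0],0.013],[[-0.0045,0.001,0.01],0.013],[[-0.0045,0.001,0.02],0.013],[[-0.0045,0.001,0.032],0.013]])

```text
clock: 22.85
eef_pos: [596.9, 40.3, 54.6]
tool_rot: [3.13, 0.014, 1.62]
force: [0.2, 1.6, 0.4]
width: 44.8
```

Emit:
move_arm(series=[[[0,0,0.004],0],[[0,0,0.008],0],[[0,0,0.012],0],[[0,0,0.016],0],[[0,0,0.018],0]])

```text
clock: 23.48
eef_pos: [597.2, 40.3, 36.5]
tool_rot: [3.13, 0.013, 1.62]
force: [-0.5, 1.0, -0.2]
width: 45.1
```

Emit:
move_arm(series=[[[0,0,0.003],0],[[0,0,0.006],0],[[0,0,0.008],0],[[0,0,0.008],0]])

```text
clock: 23.98
eef_pos: [597.1, 40.1, 28.2]
tool_rot: [3.13, 0.014, 1.62]
force: [0.5, 0.6, -1.6]
width: 44.5
```

Emit:
move_arm(series=[[[0,0,0],0],[[0,0,0],0],[[0,0,0],0],[[0,0,0],0]], claw=1)

```text
clock: 24.48
eef_pos: [597.2, 40.0, 28.3]
tool_rot: [3.13, 0.014, 1.62]
force: [-0.2, 1.1, -0.0]
width: 85.5
```

Emit:
move_arm(series=[[[0,0,-0.03],0],[[0,0,-0.06],0],[[0,0,-0.09],0],[[-0.05,0,-0.1],0.16],[[-0.1,0,-0.1],0.33]])

```text
clock: 25.1
eef_pos: [601.9, -59.1, 131.2]
tool_rot: [3.124, 0.008, 1.286]
force: [0.7, -1.0, 0.2]
width: 85.3
```

```bash
cat >> h.py <<'E'
CX=np.array([598,-12.5]);YB=1.62
def slot(s,cx=CX,y=YB): return cx+s*np.array([np.cos(y),np.sin(y)])
RK=np.array([568,-296.5]);YR=-.075
def tile(s): return RK+s*np.array([np.cos(YR),np.sin(YR)])
E
python3 - <<'E'
from h import *
np.set_printoptions(precision=1,suppress=True)
s=read_state();print(s['eef_pos'],s['tool_rot'],s['width'],s['clock'])
a=get_image('scene')
c=big(mask(a,(0,120,30),(14,255,255),(295,150,345,225)));print('terracotta',cen(c),cv2.boundingRect(c),proj('scene',[*slot(60),88]))
t=tile(36)-7.5*np.array([np.cos(YR),np.sin(YR)]);print(t,step([*t,125],YR,s))
E
```

```text
[601.9 -59.1 131.2] [3.1 0.  1.3] 85.3010881082302 25.1
terracotta [313.6 205.6] (304, 191, 20, 28) [317.8 197.1]
[ 596.4 -298.6] (array([-0.2,  0.1,  0. ]), np.float64(1.361))
```

Emit:
move_arm(series=[[[-0.04,0.01,0],0.17],[[-0.08,0.02,0],0.34],[[-0.12,0.03,0],0.51],[[-0.16,0.04,0],0.68],[[-0.2,0.05,0],0.86]])

```text
clock: 25.78
eef_pos: [589.4, -277.2, 134.7]
tool_rot: [3.117, -0.004, 0.405]
force: [0.5, -0.3, -0.6]
width: 85.4
```

```bash
cat >> h.py <<'E'
def plan(s,z,kind):
    "kind 'r': rack slot s, 'b': box slot s; prints tool shift, turn"
    p,y=(tile(s),YR) if kind=='r' else (slot(s),YB)
    p=p-7.5*np.array([np.cos(y),np.sin(y)])+([0,0] if kind=='r' else [.8,0]);st=read_state();d,t=step([*p,z],y,st)
    print(st['clock'],st['eef_pos'].round(1).tolist(),round(st['tool_rot'][2],3),round(st['width'],1),'target',p.round(1).tolist(),'shift',d.tolist(),'turn',t)
E
python3 -c "from h import *;plan(36,131,'r')"
```

```text
25.775 [589.4, -277.2, 134.7] 0.405 85.4 target [596.4, -298.6] shift [-0.002, 0.0224, 0.0043] turn 0.48
```

Emit:
move_arm(series=[[[-0.001,0.01,0],0.17],[[-0.002,0.0224,0.004],0.34],[[-0.002,0.0224,0.004],0.48],[[-0.002,0.0224,0.02],0.48],[[-0.002,0.0224,0.035],0.48]])

```text
clock: 26.4
eef_pos: [596.5, -298.5, 98.8]
tool_rot: [3.123, -0.014, -0.072]
force: [-0.2, 0.3, 0.5]
width: 85.3
```

```bash
python3 -c "from h import *;plan(36,25,'r')"
```

```text
26.4 [596.5, -298.5, 98.8] -0.072 85.3 target [596.4, -298.6] shift [-0.0011, -0.0013, 0.0738] turn 0.003
```

Emit:
move_arm(series=[[[-0.001,-0.001,0.02],0],[[-0.001,-0.001,0.04],0],[[-0.001,-0.001,0.06],0],[[-0.001,-0.001,0.074],0],[[-0.001,-0.001,0.074],0]])

```text
clock: 27.02
eef_pos: [595.6, -298.5, 23.3]
tool_rot: [3.123, -0.011, -0.071]
force: [0.2, -0.4, -0.9]
width: 85.6
```

Emit:
move_arm(series=[[[0,0,0],0],[[0,0,0],0],[[0,0,0],0],[[0,0,0],0],[[0,0,0],0]], claw=0)

```text
clock: 27.65
eef_pos: [596.5, -298.8, 24.4]
tool_rot: [3.123, -0.014, -0.071]
force: [-0.2, -0.1, 6.8]
width: 45.0
```

Emit:
move_arm(series=[[[0,0,-0.02],0],[[0,0,-0.045],0],[[0,0,-0.07],0],[[0,0,-0.095],0],[[0,0,-0.12],0]])

```text
clock: 28.28
eef_pos: [594.5, -296.4, 146.1]
tool_rot: [3.123, -0.013, -0.072]
force: [-0.1, -0.5, -1.5]
width: 45.1
```

Emit:
move_arm(series=[[[-0.004,-0.04,0],-0.17],[[-0.008,-0.08,0],-0.34],[[-0.012,-0.12,0],-0.51],[[-0.016,-0.16,0],-0.68],[[-0.02,-0.2,0],-0.85]])

```text
clock: 28.9
eef_pos: [588.4, -94.7, 143.0]
tool_rot: [3.119, 0.006, 0.783]
force: [0.7, 0.5, -1.2]
width: 44.8
```

```bash
python3 -c "from h import *;plan(30,90,'b')"
```

```text
28.9 [588.4, -94.7, 143.0] 0.783 44.8 target [597.7, 10.0] shift [0.0808, -0.0687, 0.051] turn -0.837
```

Emit:
move_arm(series=[[[0.02,-0.017,0],-0.17],[[0.04,-0.034,0],-0.34],[[0.06,-0.051,0],-0.51],[[0.08,-0.068,0],-0.68],[[0.081,-0.069,0.0],-0.837]])

```text
clock: 29.52
eef_pos: [596.9, 14.2, 141.9]
tool_rot: [3.131, 0.02, 1.63]
force: [-0.3, -0.7, -1.0]
width: 44.9
```

Emit:
move_arm(series=[[[0,0,0.02],0],[[0,0,0.04],0],[[0,0,0.05],0],[[0,0,0.05],0]])

```text
clock: 30.02
eef_pos: [597.0, 12.8, 91.8]
tool_rot: [3.132, 0.021, 1.629]
force: [-0.1, -0.0, -1.8]
width: 44.8
```

```bash
python3 -c "from h import *;plan(30,55,'b')"
```

```text
30.025 [597.0, 12.8, 91.8] 1.629 44.8 target [597.7, 10.0] shift [-0.0021, 0.0002, 0.0368] turn 0.009
```

Emit:
move_arm(series=[[[-0.002,0,0],0.009],[[-0.002,0,0.01],0.009],[[-0.002,0,0.02],0.009],[[-0.002,0,0.03],0.009],[[-0.002,0,0.037],0.009]])

```text
clock: 30.65
eef_pos: [597.1, 10.2, 53.8]
tool_rot: [3.133, 0.021, 1.62]
force: [0.3, 0.2, -1.4]
width: 44.7
```

Emit:
move_arm(series=[[[0,0,0.004],0],[[0,0,0.008],0],[[0,0,0.012],0],[[0,0,0.016],0],[[0,0,0.018],0]])

```text
clock: 31.28
eef_pos: [597.3, 10.2, 35.7]
tool_rot: [3.133, 0.02, 1.621]
force: [0.0, 2.3, -1.0]
width: 45.2
```

Emit:
move_arm(series=[[[0,0,0.003],0],[[0,0,0.006],0],[[0,0,0.009],0],[[0,0,0.009],0]])

```text
clock: 31.78
eef_pos: [597.5, 10.2, 26.7]
tool_rot: [3.132, 0.02, 1.621]
force: [-0.9, 2.1, -0.1]
width: 45.2
```

Emit:
move_arm(series=[[[0,0,0],0],[[0,0,0],0],[[0,0,0],0],[[0,0,0],0]], claw=1)

```text
clock: 32.28
eef_pos: [597.5, 10.0, 26.7]
tool_rot: [3.132, 0.02, 1.621]
force: [0.2, 0.8, -0.7]
width: 85.2
```

Emit:
move_arm(series=[[[0,0,-0.03],0],[[0,0,-0.06],0],[[0,0,-0.1],0],[[-0.05,0,-0.1],0.16],[[-0.1,0,-0.1],0.33]])

```text
clock: 32.9
eef_pos: [602.0, -88.5, 129.7]
tool_rot: [3.125, 0.016, 1.287]
force: [0.0, -1.2, -0.0]
width: 85.4
```

Emit:
move_arm(series=[[[-0.04,0.003,0],0.17],[[-0.08,0.006,0],0.34],[[-0.12,0.01,0],0.51],[[-0.16,0.015,0],0.68],[[-0.19,0.02,0],0.86]])

```text
clock: 33.52
eef_pos: [567.1, -278.8, 133.1]
tool_rot: [3.118, -0.002, 0.42]
force: [0.1, 0.1, 0.2]
width: 85.4
```

```bash
python3 -c "from h import *;plan(0,95,'r')"
```

```text
33.525 [567.1, -278.8, 133.1] 0.42 85.4 target [560.5, -295.9] shift [-0.0131, 0.012, 0.0384] turn 0.495
```

Emit:
move_arm(series=[[[-0.006,0.006,0],0.17],[[-0.013,0.012,0],0.34],[[-0.013,0.012,0.01],0.495],[[-0.013,0.012,0.02],0.495],[[-0.013,0.012,0.038],0.495]])

```text
clock: 34.15
eef_pos: [561.2, -295.7, 95.0]
tool_rot: [3.122, -0.014, -0.072]
force: [0.5, -0.7, 0.3]
width: 85.4
```

```bash
python3 -c "from h import *;plan(0,25,'r')"
```

```text
34.15 [561.2, -295.7, 95.0] -0.072 85.4 target [560.5, -295.9] shift [-0.0016, -0.0011, 0.07] turn 0.003
```

Emit:
move_arm(series=[[[-0.001,-0.001,0.02],0],[[-0.001,-0.001,0.04],0],[[-0.001,-0.001,0.06],0],[[-0.001,-0.001,0.07],0],[[-0.001,-0.001,0.07],0]])

```text
clock: 34.78
eef_pos: [560.6, -295.9, 24.0]
tool_rot: [3.122, -0.013, -0.072]
force: [1.2, -0.0, 0.5]
width: 85.3
```

Emit:
move_arm(series=[[[0,0,0],0],[[0,0,0],0],[[0,0,0],0],[[0,0,0],0],[[0,0,0],0]], claw=0)

```text
clock: 35.4
eef_pos: [561.5, -296.1, 25.1]
tool_rot: [3.122, -0.015, -0.072]
force: [-0.6, 0.8, 6.0]
width: 45.2
```

Emit:
move_arm(series=[[[0,0,-0.02],0],[[0,0,-0.045],0],[[0,0,-0.07],0],[[0,0,-0.095],0],[[0,0,-0.12],0]])

```text
clock: 36.02
eef_pos: [559.7, -293.7, 147.0]
tool_rot: [3.121, -0.015, -0.072]
force: [0.5, -0.9, -0.5]
width: 45.0
```

Emit:
move_arm(series=[[[0.003,-0.036,0],-0.17],[[0.006,-0.072,0],-0.34],[[0.009,-0.108,0],-0.51],[[0.012,-0.144,0],-0.68],[[0.015,-0.18,0],-0.85]])

```text
clock: 36.65
eef_pos: [587.7, -114.5, 144.7]
tool_rot: [3.116, 0.005, 0.783]
force: [-0.2, -0.4, -1.7]
width: 44.8
```

```bash
python3 -c "from h import *;plan(0,90,'b')"
```

```text
36.65 [587.7, -114.5, 144.7] 0.783 44.8 target [599.2, -20.0] shift [0.0751, -0.0602, 0.0528] turn -0.837
```

Emit:
move_arm(series=[[[0.02,-0.015,0],-0.17],[[0.04,-0.03,0],-0.34],[[0.06,-0.045,0],-0.51],[[0.073,-0.06,0],-0.68],[[0.073,-0.06,0.0],-0.837]])

```text
clock: 37.28
eef_pos: [597.0, -18.2, 143.9]
tool_rot: [3.128, 0.023, 1.628]
force: [-1.0, -1.5, -1.3]
width: 44.9
```

Emit:
move_arm(series=[[[0,0,0.02],0],[[0,0,0.04],0],[[0,0,0.05],0],[[0,0,0.05],0]])

```text
clock: 37.78
eef_pos: [597.3, -19.6, 93.8]
tool_rot: [3.129, 0.023, 1.628]
force: [-0.8, 0.6, 0.0]
width: 45.1
```

```bash
python3 -c "from h import *;plan(0,55,'b')"
```

```text
37.775 [597.3, -19.6, 93.8] 1.628 45.1 target [599.2, -20.0] shift [0.0004, 0.0013, 0.0388] turn 0.008
```

Emit:
move_arm(series=[[[0,0.001,0],0.008],[[0,0.001,0.01],0.008],[[0,0.001,0.02],0.008],[[0,0.001,0.03],0.008],[[0,0.001,0.039],0.008]])

```text
clock: 38.4
eef_pos: [598.8, -19.7, 54.0]
tool_rot: [3.129, 0.022, 1.62]
force: [-0.9, 2.7, 0.8]
width: 44.8
```

Emit:
move_arm(series=[[[0,0,0.004],0],[[0,0,0.008],0],[[0,0,0.012],0],[[0,0,0.016],0],[[0,0,0.018],0]])

```text
clock: 39.02
eef_pos: [599.1, -19.6, 35.9]
tool_rot: [3.129, 0.022, 1.621]
force: [-0.1, 2.2, 0.4]
width: 45.0
```

Emit:
move_arm(series=[[[0,0,0.003],0],[[0,0,0.006],0],[[0,0,0.0085],0],[[0,0,0.0085],0]])

```text
clock: 39.52
eef_pos: [599.3, -19.7, 27.4]
tool_rot: [3.129, 0.021, 1.621]
force: [-0.5, 2.4, 0.9]
width: 44.9
```

Emit:
move_arm(series=[[[0,0,0],0],[[0,0,0],0],[[0,0,0],0],[[0,0,0],0]], claw=1)

```text
clock: 40.02
eef_pos: [599.2, -20.0, 27.4]
tool_rot: [3.129, 0.022, 1.621]
force: [-0.5, 0.3, 0.4]
width: 85.3
```

Emit:
move_arm(series=[[[0,0,-0.03],0],[[0,0,-0.06],0],[[0,0,-0.1],0],[[-0.05,-0.005,-0.1],0.16],[[-0.1,-0.01,-0.1],0.33]])

```text
clock: 40.65
eef_pos: [593.3, -119.0, 130.3]
tool_rot: [3.121, 0.016, 1.287]
force: [0.9, -0.7, -0.3]
width: 85.9
```

Emit:
move_arm(series=[[[-0.036,0,0],0.17],[[-0.072,0,0],0.34],[[-0.108,0,0],0.51],[[-0.144,0,0],0.68],[[-0.17,0,0],0.86]])

```text
clock: 41.28
eef_pos: [544.7, -284.2, 133.1]
tool_rot: [3.115, -0.005, 0.42]
force: [1.1, 0.1, -0.4]
width: 85.1
```

```bash
python3 -c "from h import *;plan(-36,95,'r')"
```

```text
41.275 [544.7, -284.2, 133.1] 0.42 85.1 target [524.6, -293.2] shift [-0.0222, -0.0009, 0.038] turn 0.495
```

Emit:
move_arm(series=[[[-0.01,0,0],0.17],[[-0.022,-0.001,0],0.34],[[-0.022,-0.001,0.01],0.495],[[-0.022,-0.001,0.02],0.495],[[-0.022,-0.001,0.038],0.495]])

```text
clock: 41.9
eef_pos: [525.4, -293.0, 94.6]
tool_rot: [3.121, -0.018, -0.072]
force: [0.1, 0.1, -0.3]
width: 85.3
```

```bash
python3 -c "from h import *;plan(-36,25,'r')"
```

```text
41.9 [525.4, -293.0, 94.6] -0.072 85.3 target [524.6, -293.2] shift [-0.0021, -0.0012, 0.0696] turn 0.003
```

Emit:
move_arm(series=[[[-0.002,-0.001,0.02],0],[[-0.002,-0.001,0.04],0],[[-0.002,-0.001,0.06],0],[[-0.002,-0.001,0.07],0],[[-0.002,-0.001,0.07],0]])

```text
clock: 42.52
eef_pos: [524.2, -293.1, 23.5]
tool_rot: [3.121, -0.017, -0.071]
force: [0.2, -0.7, 0.2]
width: 85.3
```

Emit:
move_arm(series=[[[0,0,0],0],[[0,0,0],0],[[0,0,0],0],[[0,0,0],0],[[0,0,0],0]], claw=0)

```text
clock: 43.15
eef_pos: [524.9, -293.2, 24.6]
tool_rot: [3.121, -0.018, -0.071]
force: [-0.3, 0.5, 7.4]
width: 45.0
```

Emit:
move_arm(series=[[[0,0,-0.02],0],[[0,0,-0.045],0],[[0,0,-0.07],0],[[0,0,-0.095],0],[[0,0,-0.12],0]])

```text
clock: 43.78
eef_pos: [522.5, -290.4, 145.2]
tool_rot: [3.121, -0.018, -0.071]
force: [0.0, -0.7, -1.4]
width: 44.9
```

Emit:
move_arm(series=[[[0.008,-0.032,0],-0.17],[[0.016,-0.064,0],-0.34],[[0.024,-0.096,0],-0.51],[[0.032,-0.128,0],-0.68],[[0.04,-0.16,0],-0.85]])

```text
clock: 44.4
eef_pos: [573.8, -132.8, 142.6]
tool_rot: [3.115, 0.004, 0.784]
force: [0.3, 0.2, -1.2]
width: 45.0
```

```bash
python3 -c "from h import *;plan(-30,90,'b')"
```

```text
44.4 [573.8, -132.8, 142.6] 0.784 45.0 target [600.6, -50.0] shift [0.0777, -0.0411, 0.0513] turn -0.836
```

Emit:
move_arm(series=[[[0.02,-0.01,0],-0.17],[[0.04,-0.02,0],-0.34],[[0.06,-0.03,0],-0.51],[[0.076,-0.04,0],-0.68],[[0.076,-0.04,0.0],-0.836]])

```text
clock: 45.02
eef_pos: [599.5, -48.3, 141.2]
tool_rot: [3.126, 0.021, 1.629]
force: [-0.1, 0.0, -1.4]
width: 44.5
```

Emit:
move_arm(series=[[[0,0,0.02],0],[[0,0,0.04],0],[[0,0,0.05],0],[[0,0,0.05],0]])

```text
clock: 45.52
eef_pos: [599.8, -49.5, 90.6]
tool_rot: [3.128, 0.021, 1.628]
force: [-0.5, -0.3, -1.0]
width: 44.6
```

```bash
python3 -c "from h import *;plan(-30,55,'b')"
```

```text
45.525 [599.8, -49.5, 90.6] 1.628 44.6 target [600.6, -50.0] shift [0.0003, 0.0004, 0.0356] turn 0.008
```

Emit:
move_arm(series=[[[0,0,0],0.008],[[0,0,0.01],0.008],[[0,0,0.02],0.008],[[0,0,0.03],0.008],[[0,0,0.036],0.008]])

```text
clock: 46.15
eef_pos: [599.8, -50.2, 53.5]
tool_rot: [3.129, 0.021, 1.621]
force: [-0.5, -0.5, -1.8]
width: 45.0
```

Emit:
move_arm(series=[[[0,0,0.004],0],[[0,0,0.008],0],[[0,0,0.012],0],[[0,0,0.016],0],[[0,0,0.018],0]])

```text
clock: 46.78
eef_pos: [600.0, -50.5, 35.3]
tool_rot: [3.129, 0.021, 1.621]
force: [-0.9, -0.6, -1.8]
width: 44.8
```

Emit:
move_arm(series=[[[0,0,0.003],0],[[0,0,0.006],0],[[0,0,0.0085],0],[[0,0,0.0085],0]])

```text
clock: 47.28
eef_pos: [600.1, -50.6, 27.1]
tool_rot: [3.129, 0.021, 1.621]
force: [-0.8, 0.7, 0.7]
width: 45.2
```

Emit:
move_arm(series=[[[0,0,0],0],[[0,0,0],0],[[0,0,0],0],[[0,0,0],0]], claw=1)

```text
clock: 47.78
eef_pos: [600.2, -50.6, 27.0]
tool_rot: [3.129, 0.021, 1.621]
force: [0.2, 0.1, 0.3]
width: 85.6
```

Emit:
move_arm(series=[[[0,0,-0.03],0],[[0,0,-0.06],0],[[0,0,-0.1],0],[[-0.04,-0.02,-0.1],0.16],[[-0.08,-0.04,-0.1],0.33]])

```text
clock: 48.4
eef_pos: [562.9, -131.1, 129.0]
tool_rot: [3.121, 0.016, 1.287]
force: [-0.0, -1.0, -1.3]
width: 85.4
```

Emit:
move_arm(series=[[[-0.032,0,0],0.17],[[-0.064,0,0],0.34],[[-0.096,0,0],0.51],[[-0.128,0,0],0.68],[[-0.16,0,0],0.86]])

```text
clock: 49.02
eef_pos: [517.7, -285.6, 131.6]
tool_rot: [3.116, -0.006, 0.421]
force: [-0.3, 0.2, -0.5]
width: 85.3
```

```bash
python3 -c "from h import *;plan(-72,95,'r')"
```

```text
49.025 [517.7, -285.6, 131.6] 0.421 85.3 target [488.7, -290.5] shift [-0.0287, -0.0082, 0.0362] turn 0.496
```

Emit:
move_arm(series=[[[-0.015,-0.004,0],0.17],[[-0.029,-0.008,0],0.34],[[-0.029,-0.008,0.01],0.496],[[-0.029,-0.008,0.02],0.496],[[-0.029,-0.008,0.036],0.496]])

```text
clock: 49.65
eef_pos: [489.2, -290.8, 94.7]
tool_rot: [3.122, -0.018, -0.072]
force: [0.3, -0.4, 0.2]
width: 85.4
```

```bash
python3 -c "from h import *;plan(-72,25,'r')"
```

```text
49.65 [489.2, -290.8, 94.7] -0.072 85.4 target [488.7, -290.5] shift [-0.0017, -0.0016, 0.0697] turn 0.003
```

Emit:
move_arm(series=[[[-0.002,-0.002,0.02],0],[[-0.002,-0.002,0.04],0],[[-0.002,-0.002,0.06],0],[[-0.002,-0.002,0.07],0],[[-0.002,-0.002,0.07],0]])

```text
clock: 50.28
eef_pos: [488.0, -289.8, 23.7]
tool_rot: [3.123, -0.016, -0.071]
force: [0.3, -0.1, -0.3]
width: 85.3
```

Emit:
move_arm(series=[[[0,0,0],0],[[0,0,0],0],[[0,0,0],0],[[0,0,0],0],[[0,0,0],0]], claw=0)

```text
clock: 50.9
eef_pos: [488.5, -289.9, 24.5]
tool_rot: [3.122, -0.018, -0.071]
force: [-1.4, 0.6, 6.7]
width: 45.1
```

Emit:
move_arm(series=[[[0,0,-0.02],0],[[0,0,-0.045],0],[[0,0,-0.07],0],[[0,0,-0.095],0],[[0,0,-0.12],0]])

```text
clock: 51.52
eef_pos: [486.2, -287.3, 145.2]
tool_rot: [3.123, -0.017, -0.071]
force: [-0.2, -0.4, -0.7]
width: 44.8
```

Emit:
move_arm(series=[[[0.012,-0.028,0],-0.17],[[0.024,-0.056,0],-0.34],[[0.036,-0.084,0],-0.51],[[0.048,-0.112,0],-0.68],[[0.06,-0.14,0],-0.85]])

```text
clock: 52.15
eef_pos: [556.1, -151.0, 143.4]
tool_rot: [3.116, 0.003, 0.785]
force: [0.3, -0.3, 0.0]
width: 45.0
```

```bash
python3 -c "from h import *;plan(-60,90,'b')"
```

```text
52.15 [556.1, -151.0, 143.4] 0.785 45.0 target [602.1, -79.9] shift [0.083, -0.0192, 0.0527] turn -0.835
```

Emit:
move_arm(series=[[[0.02,-0.005,0],-0.17],[[0.04,-0.01,0],-0.34],[[0.06,-0.015,0],-0.51],[[0.081,-0.018,0],-0.68],[[0.081,-0.018,0.0],-0.835]])

```text
clock: 52.78
eef_pos: [601.6, -78.6, 142.5]
tool_rot: [3.126, 0.02, 1.628]
force: [-0.1, -0.9, -0.4]
width: 45.2
```

Emit:
move_arm(series=[[[0,0,0.02],0],[[0,0,0.04],0],[[0,0,0.05],0],[[0,0,0.05],0]])

```text
clock: 53.28
eef_pos: [601.8, -79.6, 91.8]
tool_rot: [3.128, 0.02, 1.628]
force: [-0.7, -0.1, -0.6]
width: 45.0
```

```bash
python3 -c "from h import *;plan(-60,55,'b')"
```

```text
53.275 [601.8, -79.6, 91.8] 1.628 45.0 target [602.1, -79.9] shift [0.0004, -0.0002, 0.0368] turn 0.008
```

Emit:
move_arm(series=[[[0,0,0],0.008],[[0,0,0.01],0.008],[[0,0,0.02],0.008],[[0,0,0.03],0.008],[[0,0,0.037],0.008]])

```text
clock: 53.9
eef_pos: [601.9, -80.3, 53.8]
tool_rot: [3.129, 0.019, 1.62]
force: [-0.1, -0.0, -0.7]
width: 45.1
```

Emit:
move_arm(series=[[[0,0,0.004],0],[[0,0,0.008],0],[[0,0,0.012],0],[[0,0,0.016],0],[[0,0,0.018],0]])

```text
clock: 54.52
eef_pos: [602.2, -80.5, 35.6]
tool_rot: [3.129, 0.019, 1.62]
force: [0.2, 0.7, -0.8]
width: 44.9
```

Emit:
move_arm(series=[[[0,0,0.003],0],[[0,0,0.006],0],[[0,0,0.009],0],[[0,0,0.009],0]])

```text
clock: 55.02
eef_pos: [602.4, -80.6, 26.9]
tool_rot: [3.129, 0.019, 1.62]
force: [0.5, 0.5, 2.8]
width: 44.7
```

Emit:
move_arm(series=[[[0,0,0],0],[[0,0,0],0],[[0,0,0],0],[[0,0,0],0]], claw=1)

```text
clock: 55.52
eef_pos: [602.3, -80.6, 26.8]
tool_rot: [3.129, 0.019, 1.62]
force: [0.2, -0.0, 0.1]
width: 85.3
```

Emit:
move_arm(series=[[[0,0,-0.03],0],[[0,0,-0.06],0],[[0,0,-0.1],0],[[-0.05,-0.02,-0.1],0],[[-0.1,-0.04,-0.1],0]])

```text
clock: 56.15
eef_pos: [566.2, -181.3, 129.0]
tool_rot: [3.127, 0.02, 1.622]
force: [0.6, -1.1, -0.1]
width: 85.2
```

Run:
```python
from h import *
np.set_printoptions(precision=1,suppress=True)
s=read_state();print(s['eef_pos'],s['tool_rot'],s['clock'])
a=get_image('scene');b=get_image('top');cv2.imwrite('pics/s13n.png',a);cv2.imwrite('pics/t13n.png',b)
hs=big(mask(a,(0,0,0),(180,255,55),(245,130,305,170)));ht=big(mask(b,(0,0,0),(180,255,60),(190,210,255,240)))
print('handle',cen(hs),cen(ht),at('scene',cen(hs),113),at('top',cen(ht),117))
c=big(mask(b,(95,80,40),(130,255,255),(185,200,262,250)));print('roof',[at('top',p,86)[:2] for p in cv2.boxPoints(cv2.minAreaRect(c))])
for y in range(-60,61,30): print(y,proj('scene',[*slot(y),88]),proj('top',[*slot(y),88]))
cv2.imwrite('pics/g13.png',np.hstack([crop('s',(235,120,345,250),4,a),cv2.copyMakeBorder(crop('t',(180,150,265,245),4,b),0,140,0,0,cv2.BORDER_CONSTANT)]))
```

```text
[ 566.2 -181.3  129. ] [3.1 0.  1.6] 56.15
handle [275.1 149.9] [219.2 223.5] [431.7   7.4 113. ] [424.8   7.2 117. ]
roof [array([461.1,  94. ]), array([459.2, -74.3]), array([391.5, -73.6]), array([393.5,  93.6])]
-60 [276.  216.6] [244.  169.7]
-30 [286.6 211.6] [234.9 170.3]
0 [297.1 206.7] [225.7 170.8]
30 [307.5 201.8] [216.6 171.3]
60 [317.8 197.1] [207.4 171.9]
```

View pics/g13.png

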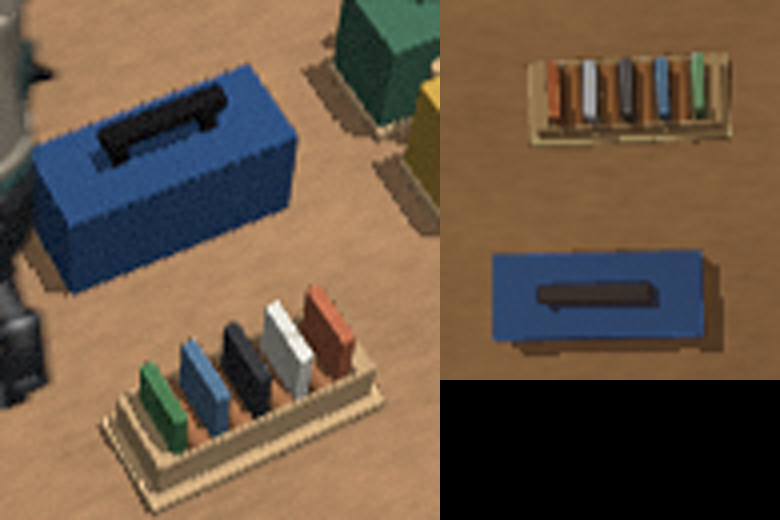

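All five tiles stand upright in their slots (scene crop, 160–330 × 290–450), with the cover clear behind the box. Now fetch the cover.

Emit:
move_arm(series=[[[0.04,-0.027,-0.02],0.01],[[0.08,-0.054,-0.02],0.02],[[0.12,-0.081,-0.02],0.03],[[0.16,-0.108,-0.02],0.042],[[0.193,-0.133,0],0.042]])

```text
clock: 56.88
eef_pos: [422.5, -0.4, 122.8]
tool_rot: [3.127, 0.024, 1.568]
force: [0.9, -0.4, 0.3]
width: 85.5
```

Run:
```python
from h import *
np.set_printoptions(precision=1,suppress=True)
d,t=step([423,5,65],1.58);print(d.tolist(),t)
a=cv2.imread('pics/s13n.png');b=cv2.imread('pics/t13n.png')
F=np.array([np.sin(YB),-np.cos(YB)])
for nm,lo,hi,y in(('g',(45,70,40),(85,255,255),-60),('b',(95,70,40),(125,255,255),-30),('w',(0,0,150),(180,60,255),30)):
    for n,im in(('scene',a),('top',b)):
        P=[proj(n,[*slot(y,CX)+q*F,z]) for q in(-23,23) for z in(50,88)];P=np.array(P)
        x0,y0=(P.min(0)-6).astype(int);x1,y1=(P.max(0)+7).astype(int)
        m=mask(im,lo,hi,(x0,y0,x1,y1))
        c=big(m);r=cv2.boundingRect(c);print(nm,n,'rect',r,'pred',P.min(0),P.max(0))
```

```text
[0.0067, -0.0003, 0.0577] -0.012
g scene rect (270, 211, 12, 22) pred [271.3 209.4] [280.6 231.2]
g top rect (243, 163, 3, 15) pred [243.6 162.8] [244.6 178.4]
b scene rect (280, 205, 12, 24) pred [281.6 204.6] [291.3 226.2]
b top rect (234, 165, 3, 14) pred [234.5 163.4] [235.6 178.9]
w scene rect (302, 195, 11, 16) pred [301.8 195. ] [312.3 216.5]
w top rect (216, 165, 3, 13) pred [216.2 164.4] [217.8 179.9]
```

Emit:
move_arm(series=[[[0.0065,0,0.015],-0.012],[[0.0065,0,0.03],-0.012],[[0.0065,0,0.045],-0.012],[[0.0065,0,0.055],-0.012],[[0.0065,0,0.058],-0.012]])

```text
clock: 57.5
eef_pos: [423.1, 4.8, 64.3]
tool_rot: [3.128, 0.024, 1.58]
force: [0.2, 0.9, -0.2]
width: 85.6
```

Emit:
move_arm(series=[[[0,0,0],0],[[0,0,0],0],[[0,0,0],0],[[0,0,0],0],[[0,0,0],0]], claw=0)

```text
clock: 58.12
eef_pos: [423.5, 4.8, 64.5]
tool_rot: [3.127, 0.024, 1.58]
force: [1.1, -0.3, 1.1]
width: 15.6
```

Emit:
move_arm(series=[[[0,0,-0.02],0],[[0,0,-0.05],0],[[0,0,-0.08],0],[[0,0,-0.11],0],[[0,0,-0.125],0]])

```text
clock: 58.75
eef_pos: [421.8, 7.7, 190.7]
tool_rot: [3.126, 0.024, 1.579]
force: [0.7, -0.6, -2.6]
width: 15.0
```

Run:
```python
from h import *
np.set_printoptions(precision=1,suppress=True)
s=read_state();print(s['eef_pos'],s['tool_rot'],s['force'],s['width'])
a=get_image('scene')
d,t=step([597.5,-16,190],1.62);print(d.tolist(),t)
c=big(mask(a,(95,80,20),(130,255,255),(235,80,330,200)));p=cv2.approxPolyDP(c,2.5,True)[:,0];print(p.tolist())
```

```text
[421.8   7.7 190.7] [3.1 0.  1.6] [ 0.7 -0.6 -2.6] 15.00298351030748
[-0.0253, 0.1747, 0.0054] -0.041
[[300, 103], [292, 106], [294, 111], [290, 118], [283, 117], [275, 126], [271, 120], [263, 128], [258, 118], [240, 124], [241, 145], [252, 164], [310, 142], [312, 119]]
```

Emit:
move_arm(series=[[[-0.007,0.045,0],-0.01],[[-0.014,0.09,0],-0.02],[[-0.021,0.135,0],-0.03],[[-0.0265,0.1745,0],-0.041],[[-0.0265,0.1745,0],-0.041]])

```text
clock: 59.42
eef_pos: [599.1, -17.7, 193.9]
tool_rot: [3.125, 0.024, 1.619]
force: [-0.2, 0.1, -2.3]
width: 15.1
```

Run:
```python
from h import *
np.set_printoptions(precision=2,suppress=True)
s=read_state();print(s['eef_pos'],s['tool_rot'],s['force'],s['width'])
a=get_image('scene');cv2.imwrite('pics/s14n.png',a)
d,t=step([597.5,-17.2,148],1.62);print(d.tolist(),t)
zb=s['eef_pos'][2]-64.5
c=big(mask(a,(95,80,15),(130,255,255),(240,130,345,235)));p=cv2.approxPolyDP(c,2.0,True)[:,0];print(zb,p.tolist())
F=np.array([np.sin(YB),-np.cos(YB)])
for sx in(-85,85):
  for q in(-35,35):print('pred cover',sx,q,proj('scene',[*slot(sx)+q*F,zb]),'roof',proj('scene',[*slot(sx)+q*F,zb+86]))
```

```text
[599.13 -17.65 193.88] [3.12 0.02 1.62] [-0.17  0.05 -2.33] 15.103833728877282
[0.0012, 0.0, 0.0458] -0.0
129.3815815054878 [[324, 154], [316, 160], [324, 171], [298, 184], [295, 178], [291, 179], [290, 185], [286, 185], [282, 176], [292, 169], [261, 183], [262, 203], [275, 224], [282, 220], [289, 228], [292, 216], [336, 195], [340, 174]]
pred cover -85 -35 [260.21 201.03] roof [259.97 180.82]
pred cover -85 35 [274.27 223.58] roof [275.03 204.32]
pred cover 85 -35 [320.55 173.71] roof [324.36 152.46]
pred cover 85 35 [335.9 194.6] roof [340.88 174.1 ]
```

Emit:
move_arm(series=[[[0,0,0.02],0],[[0.001,0,0.04],0],[[0.0015,0,0.06],0],[[0.0015,0,0.074],0],[[0.0015,0,0.074],0]])

```text
clock: 60.1
eef_pos: [596.3, -17.5, 118.7]
tool_rot: [3.131, 0.025, 1.62]
force: [-0.0, 0.4, -0.9]
width: 14.7
```

Run:
```python
from h import *
np.set_printoptions(precision=2,suppress=True)
s=read_state();print(s['eef_pos'],s['tool_rot'],s['force'],s['width'])
a=get_image('scene');cv2.imwrite('pics/s15n.png',a)
d,t=step([597,-17.2,95],1.62);print(d.tolist(),t)
zb=s['eef_pos'][2]-64.5
c=big(mask(a,(95,80,15),(130,255,255),(240,150,345,255)));p=cv2.approxPolyDP(c,2.0,True)[:,0];print(zb,p.tolist())
F=np.array([np.sin(YB),-np.cos(YB)])
for sx in(-85,85):
  for q in(-35,35):print('pred cover',sx,q,proj('scene',[*slot(sx)+q*F,zb]),'roof',proj('scene',[*slot(sx)+q*F,zb+86]))
```

```text
[596.27 -17.52 118.67] [3.13 0.02 1.62] [-0.04  0.44 -0.9 ] 14.711106554491476
[0.0008, -0.0006, 0.0246] 0.0
54.16601077764396 [[320, 172], [313, 175], [315, 187], [319, 188], [314, 194], [296, 201], [294, 196], [291, 196], [286, 203], [281, 193], [288, 190], [288, 187], [261, 199], [261, 217], [274, 238], [331, 210], [335, 191]]
pred cover -85 -35 [260.39 216.67] roof [260.18 198.64]
pred cover -85 35 [273.68 238.43] roof [274.36 221.31]
pred cover 85 -35 [317.6  190.23] roof [321.01 171.19]
pred cover 85 35 [332.04 210.47] roof [336.49 192.17]
```

Emit:
move_arm(series=[[[0.0005,0,0.004],0],[[0.0005,0,0.008],0],[[0.0005,0,0.011],0],[[0.0005,0,0.014],0],[[0.0005,0,0.014],0]])

```text
clock: 60.78
eef_pos: [597.2, -17.3, 105.3]
tool_rot: [3.129, 0.024, 1.62]
force: [0.7, 0.7, -1.5]
width: 15.1
```

Emit:
move_arm(series=[[[0,0,0.004],0],[[0,0,0.008],0],[[0,0,0.012],0],[[0,0,0.016],0],[[0,0,0.018],0]])

```text
clock: 61.4
eef_pos: [597.4, -17.7, 86.9]
tool_rot: [3.13, 0.024, 1.62]
force: [1.0, -0.0, -1.0]
width: 15.0
```

Cover is going down over the tray (below rim level, no force). Lower it to the plinth.

Emit:
move_arm(series=[[[0,0,0.003],0],[[0,0,0.006],0],[[0,0,0.009],0],[[0,0,0.0105],0],[[0,0,0.0105],0]])

```text
clock: 62.02
eef_pos: [597.5, -18.0, 76.5]
tool_rot: [3.13, 0.024, 1.62]
force: [0.1, -0.1, -2.1]
width: 15.1
```

Emit:
move_arm(series=[[[0,0,0.001],0],[[0,0,0.002],0],[[0,0,0.003],0],[[0,0,0.003],0]])

```text
clock: 62.52
eef_pos: [599.8, -18.0, 75.6]
tool_rot: [3.125, 0.025, 1.62]
force: [0.7, 0.0, 11.0]
width: 15.1
```

Emit:
move_arm(series=[[[0,0,-0.001],0],[[0,0,-0.001],0],[[0,0,-0.001],0],[[0,0,-0.001],0],[[0,0,-0.001],0]], claw=1)

```text
clock: 63.15
eef_pos: [599.6, -17.9, 76.4]
tool_rot: [3.125, 0.025, 1.62]
force: [-0.5, -0.5, -0.3]
width: 85.4
```

Run:
```python
from h import *
np.set_printoptions(precision=1,suppress=True)
s=read_state();print(s['eef_pos'],s['force'],s['width'],s['clock'])
a=cv2.imread('pics/s7n.png');b=cv2.imread('pics/t7n.png')
for nm,rs,rt in(('yellow',(358,122,393,145),(118,196,155,207)),('green',(338,98,373,122),(118,226,155,240))):
    cs=big(mask(a,(0,0,0),(180,255,55),rs));ct=big(mask(b,(0,0,0),(180,255,60),rt))
    print(nm,cen(cs),cv2.contourArea(cs),at('scene',cen(cs),126)[:2],cen(ct),cv2.contourArea(ct),at('top',cen(ct),127)[:2],tri(cen(cs),cen(ct)))
    bx=np.array([at('top',p,130)[:2] for p in cv2.boxPoints(cv2.minAreaRect(ct))]);print(bx.tolist())
a=get_image('scene');cv2.imwrite('pics/s16n.png',a)
c=big(mask(a,(95,80,15),(130,255,255),(240,150,345,255)));print(cv2.approxPolyDP(c,2.0,True)[:,0].tolist())
F=np.array([np.sin(YB),-np.cos(YB)])
for sx in(-85,85):print(proj('scene',[*slot(sx)+35*F,12]),proj('scene',[*slot(sx)+35*F,98]))
```

```text
[599.6 -17.9  76.4] [-0.5 -0.5 -0.3] 85.37758042119292 63.15
yellow [374.6 133.8] 171.5 [504.8 264.2] [136.8 201.3] 92.5 [497.2 265.3] [498.7 269.  116.6]
[[504.64026810073824, 310.93052876788875], [503.69898541856594, 223.2775508818871], [491.0904369570472, 223.05046039318486], [492.03977242003623, 310.6022654179976]]
green [354. 109.] 199.5 [405.7 261. ] [137.5 233.4] 156.0 [396.8 260.9] [397.8 265.6 115.8]
[[407.7783813461162, 311.5065524641433], [406.5965792988866, 209.11031854225442], [388.027587081962, 208.79722519976255], [389.2230750075526, 311.0178325750327]]
[[319, 183], [312, 186], [312, 190], [320, 197], [319, 211], [309, 217], [306, 215], [308, 217], [303, 219], [301, 203], [289, 208], [288, 213], [284, 212], [281, 204], [298, 197], [296, 193], [261, 210], [261, 225], [274, 246], [330, 218], [333, 202]]
[273.4 246.1] [274. 230.]
[330.1 218.6] [334.2 201.4]
```

The cover is seated: its bottom corners are within 1 px of the seated prediction. Re-grip the handle and push the box along to the bay.

Emit:
move_arm(series=[[[0,-0.001,0],0],[[0,-0.001,0],0],[[0,-0.001,0],0],[[0,-0.001,0],0],[[0,-0.001,0],0]], claw=0)

```text
clock: 63.82
eef_pos: [599.1, -17.9, 76.7]
tool_rot: [3.124, 0.025, 1.62]
force: [0.1, 0.5, 0.2]
width: 15.1
```

Emit:
move_arm(series=[[[0.015,0.001,0],0],[[0.03,0.0015,0],0.003],[[0.045,0.002,0],0.006],[[0.06,0.003,0],0.01],[[0.075,0.0035,0],0.015]])

```text
clock: 64.45
eef_pos: [600.3, 52.7, 76.6]
tool_rot: [3.122, 0.031, 1.602]
force: [1.3, -9.7, 12.9]
width: 14.8
```

Run:
```python
from h import *
np.set_printoptions(precision=1,suppress=True)
s=read_state();print(s['eef_pos'],s['force'],s['tool_rot'])
d,t=step([598,264,77],1.605);print(d.tolist(),t)
a=get_image('scene')
c=big(mask(a,(95,80,15),(130,255,255),(250,120,380,255)));print(cv2.approxPolyDP(c,2.0,True)[:,0].tolist())
dy=s['eef_pos'][1]+17.9;F=np.array([1,-.04])
for sx in(-85,85):print(proj('scene',[*slot(sx)+35*F+[0,dy],12]),proj('scene',[*slot(sx)+35*F+[0,dy],0]))
```

```text
[600.3  52.7  76.6] [ 1.3 -9.7 12.9] [3.1 0.  1.6]
[0.2112, 0.0044, -0.0069] -0.003
[[343, 173], [338, 177], [341, 187], [345, 190], [321, 201], [317, 195], [311, 202], [306, 194], [314, 190], [315, 186], [286, 199], [285, 215], [298, 235], [353, 209], [357, 192]]
[297. 236.] [296.7 238.1]
[352.2 209.3] [351.5 211.5]
```

Emit:
move_arm(series=[[[0.015,-0.001,-0.0015],0],[[0.03,-0.001,-0.002],0],[[0.045,-0.001,-0.0025],0],[[0.06,0,-0.003],0],[[0.075,0.0005,-0.0035],0]])

```text
clock: 65.12
eef_pos: [597.6, 130.2, 77.9]
tool_rot: [3.123, 0.031, 1.604]
force: [0.5, -4.8, 0.6]
width: 14.9
```

Run:
```python
from h import *
np.set_printoptions(precision=1,suppress=True)
s=read_state();print(s['eef_pos'],s['force'],s['tool_rot'])
d,t=step([598,264,77],1.605);print(d.tolist(),t)
a=get_image('scene');b=get_image('top')
c=big(mask(a,(95,80,15),(130,255,255),(270,110,375,255)));print(cv2.approxPolyDP(c,2.0,True)[:,0].tolist())
dy=s['eef_pos'][1]+17.9;F=np.array([1,-.04])
for sx in(-85,85):print(proj('scene',[*slot(sx)+35*F+[0,dy],12]),proj('scene',[*slot(sx)+35*F+[0,dy],98]))
# light plinth colour just below cover edge
hv=cv2.cvtColor(a,cv2.COLOR_BGR2HSV)
for k in(-60,-20,20,60):
    p=proj('scene',[*slot(k)+36*F+[0,dy],8]);print(p,[hv[int(round(p[1]))+j,int(round(p[0]))].tolist() for j in(-3,-2,-1,0,1,2,3,4,5)])
```

```text
[597.6 130.2  77.9] [ 0.5 -4.8  0.6] [3.1 0.  1.6]
[0.1337, 0.0049, -0.0032] -0.001
[[369, 163], [368, 171], [374, 177], [348, 189], [345, 183], [337, 190], [333, 182], [341, 178], [341, 174], [313, 187], [311, 205], [323, 223], [374, 200], [374, 169]]
[323.4 224.7] [327.2 207.7]
[376.9 198.7] [383.8 180.8]
[331.5 221.8] [[107, 190, 71], [110, 23, 68], [17, 98, 170], [17, 102, 155], [15, 106, 125], [15, 111, 159], [14, 110, 176], [15, 111, 179], [13, 115, 177]]
[344.2 215.6] [[109, 186, 67], [111, 58, 70], [18, 96, 167], [17, 105, 148], [13, 110, 155], [13, 113, 172], [14, 117, 164], [15, 115, 169], [14, 116, 174]]
[356.8 209.5] [[108, 171, 70], [112, 41, 69], [16, 95, 140], [18, 101, 126], [14, 114, 159], [14, 114, 177], [15, 117, 174], [14, 112, 175], [14, 114, 177]]
[369.2 203.5] [[108, 154, 73], [107, 186, 67], [17, 31, 114], [18, 77, 119], [21, 56, 87], [14, 104, 152], [14, 116, 185], [14, 115, 184], [14, 113, 182]]
```

Emit:
move_arm(series=[[[0.015,0.0005,0],0],[[0.03,0.001,-0.0005],0],[[0.045,0.0015,-0.001],0],[[0.06,0.002,-0.0015],0],[[0.075,0.0025,-0.002],0]])

```text
clock: 65.85
eef_pos: [596.6, 208.0, 77.4]
tool_rot: [3.124, 0.029, 1.606]
force: [0.4, -4.0, 0.8]
width: 14.9
```

Emit:
move_arm(series=[[[0.009,0.0003,0],0],[[0.018,0.0007,-0.0005],0],[[0.027,0.001,-0.001],0],[[0.036,0.0013,-0.001],0],[[0.045,0.0016,-0.0015],0]])

```text
clock: 66.47
eef_pos: [596.4, 252.8, 77.4]
tool_rot: [3.124, 0.03, 1.606]
force: [0.3, -4.2, 0.1]
width: 14.9
```

Emit:
move_arm(series=[[[0.002,0.0002,0],0],[[0.004,0.0003,0],0],[[0.006,0.0003,0],0],[[0.008,0.0004,0],0],[[0.008,0.0004,0],0]])

```text
clock: 67.1
eef_pos: [596.6, 260.1, 77.3]
tool_rot: [3.124, 0.031, 1.605]
force: [0.1, -4.1, 3.2]
width: 15.1
```

Emit:
move_arm(series=[[[0.001,0,0],0],[[0.002,0,0],0],[[0.003,0,0],0],[[0.004,0,0],0],[[0.004,0,0],0]])

```text
clock: 67.72
eef_pos: [596.7, 263.1, 77.4]
tool_rot: [3.124, 0.032, 1.605]
force: [0.4, -4.7, 2.4]
width: 15.0
```

Emit:
move_arm(series=[[[0.001,0,0],0],[[0.002,0,0],0],[[0.003,0,0],0],[[0.004,0,0],0],[[0.004,0,0],0]])

```text
clock: 68.35
eef_pos: [596.7, 266.2, 77.3]
tool_rot: [3.124, 0.033, 1.604]
force: [-0.5, -4.5, 2.6]
width: 14.6
```

Emit:
move_arm(series=[[[0.001,0,0],0],[[0.002,0,0],0],[[0.003,0,0],0],[[0.003,0,0],0]])

```text
clock: 68.85
eef_pos: [596.8, 267.5, 77.3]
tool_rot: [3.125, 0.035, 1.603]
force: [0.9, -7.1, 3.6]
width: 14.8
```

Emit:
move_arm(series=[[[0.001,0,0],0],[[0.002,0,0],0],[[0.003,0,0],0],[[0.003,0,0],0]])

```text
clock: 69.35
eef_pos: [596.8, 267.4, 77.3]
tool_rot: [3.126, 0.039, 1.601]
force: [-0.0, -8.8, 5.0]
width: 15.0
```

Emit:
move_arm(series=[[[0.001,0,0],0],[[0.002,0,0],0],[[0.003,0,0],0],[[0.003,0,0],0]])

```text
clock: 69.85
eef_pos: [596.7, 267.2, 77.3]
tool_rot: [3.127, 0.043, 1.6]
force: [-1.4, -9.3, 5.2]
width: 14.8
```

The arm stops at y≈267 as the resistance builds, so the box is against the back. Release and lift away.

Emit:
move_arm(series=[[[-0.001,0,0],0],[[-0.001,0,0],0],[[-0.001,0,0],0],[[-0.001,0,0],0],[[-0.001,0,0],0]], claw=1)

```text
clock: 70.47
eef_pos: [596.7, 266.6, 77.3]
tool_rot: [3.127, 0.043, 1.6]
force: [0.1, 0.2, 0.6]
width: 85.5
```

Emit:
move_arm(series=[[[0,0,-0.02],0],[[0,0,-0.05],0],[[0,0,-0.09],0],[[-0.05,0,-0.11],0],[[-0.1,0,-0.11],0]])

```text
clock: 71.1
eef_pos: [599.5, 171.9, 195.4]
tool_rot: [3.121, 0.041, 1.602]
force: [1.2, -1.0, -0.9]
width: 85.8
```

Emit:
move_arm(series=[[[-0.05,0,0],0],[[-0.1,-0.02,0],0],[[-0.15,-0.04,0],0],[[-0.2,-0.06,0],0],[[-0.25,-0.06,0],0]])

```text
clock: 71.72
eef_pos: [546.2, -81.1, 206.2]
tool_rot: [3.12, 0.041, 1.602]
force: [1.2, -0.3, 0.9]
width: 85.4
```

Run:
```python
from h import *
np.set_printoptions(precision=1,suppress=True)
s=read_state();print(s['eef_pos'],s['force'],s['clock'])
a=get_image('scene');b=get_image('top');cv2.imwrite('pics/s17n.png',a);cv2.imwrite('pics/t17n.png',b)
p0=proj('scene',[598,269,123]);q0=proj('top',[598,269,127]);print(p0,q0)
for nm,ps,pt in(('blue',p0,q0),('yellow',(374.6,133.8),(136.8,201.3)),('green',(354,109),(137.5,233.4))):
    f=lambda p,w,h:(int(p[0]-w),int(p[1]-h),int(p[0]+w),int(p[1]+h))
    cs=big(mask(a,(0,0,0),(180,255,55),f(ps,20,13)));ct=big(mask(b,(0,0,0),(180,255,60),f(pt,19,6)))
    print(nm,cen(cs),cv2.contourArea(cs),at('scene',cen(cs),126)[:2],cen(ct),cv2.contourArea(ct),at('top',cen(ct),127)[:2],tri(cen(cs),cen(ct)),'ang',cv2.minAreaRect(cs)[1:])
# roof quads in both views
for nm,lo,hi,roi in(('blue',(95,80,90),(130,255,255),(345,120,440,215)),('yellow',(20,120,120),(35,255,255),(330,115,410,180))):
    c=big(mask(a,lo,hi,roi));q=cv2.approxPolyDP(c,2.5,True)[:,0];print(nm,q.tolist(),[at('scene',p,98)[:2].round(0).tolist() for p in q])
for nm,lo,hi,roi in(('blue',(95,80,60),(130,255,255),(100,150,190,192)),('yellow',(20,120,80),(35,255,255),(100,185,190,220))):
    c=big(mask(b,lo,hi,roi));print(nm,[at('top',p,98)[:2].tolist() for p in cv2.boxPoints(cv2.minAreaRect(c))])
```

```text
[546.2 -81.1 206.2] [ 1.2 -0.3  0.9] 71.725
[395.8 159.3] [136.3 169.7]
blue [395.7 160.2] 221.0 [601.7 265.2] [137.7 171.2] 161.0 [593.  264.7] [595.9 269.4 116.1] ang ((9.529580116271973, 34.83539962768555), 65.77225494384766)
yellow [374.4 133.9] 175.5 [505.  263.6] [136.8 201.3] 92.5 [497.2 265.3] [498.6 269.  116.2] ang ((8.498205184936523, 32.520355224609375), 67.7509765625)
green [353.9 109. ] 201.5 [405.6 260.9] [137.4 233.4] 156.5 [396.7 261.1] [397.7 265.6 115.7] ang ((9.527158737182617, 31.89527130126953), 68.74949645996094)
blue [[427, 162], [412, 145], [360, 168], [376, 187]] [[627.0, 353.0], [563.0, 351.0], [569.0, 185.0], [636.0, 191.0]]
yellow [[406, 137], [392, 120], [340, 142], [355, 159]] [[533.0, 353.0], [466.0, 353.0], [472.0, 182.0], [538.0, 189.0]]
blue [[629.1741117763299, 358.54015366203], [633.9402038075596, 188.49253685604495], [562.4255732290954, 184.8876153420006], [557.8275975488199, 353.87120168687863]]
yellow [[534.1297701457978, 356.59772894029106], [532.3359353639798, 186.23074857890938], [458.1090405989943, 185.1926455010753], [459.992501186692, 354.4324068900045]]
```

```bash
python3 -c "
from cell import *
s=read_state();print(s['clock'],s['force']);print(finish_job())"
```

```text
71.825 [-0.95590844  0.46021679  0.70442321]
the job is handed in; nothing more can be done
None
```

The job is handed in at 71.8 s of robot time. All five tiles are in the box, the cover is back on, and the covered box is pushed into the blue-marked bay. No verdict was reported.

**What I did:** I lifted the cover off and set it on the bench. I then moved the tiles one by one into their own slots and put the cover back. I pushed the box home by its handle until it stopped against resistance, then released it and backed away.

**What went wrong on the way:**
- The true fingertips stand about 27 mm above the reported tool position, and about 7 mm along the tool's x axis. The first handle grasp closed on air, and the first tile grasp slipped off the tile's top edge with about 21 N. I corrected for both offsets after that.
- The tool stayed tilted by about 0.02–0.04 rad after that slip.
- The cover was knocked about 35 mm while standing on the bench. I measured it again before picking it up.

**Last checks:**
- **Tiles:** all five stood upright in the picture. The three I measured (green, blue, white) matched their slot positions to about 1 pixel (2–3 mm).
- **Cover:** before the push, its bottom corners were within 1 pixel of where a seated cover should be. In the bay its handle showed at the same height as the yellow and green boxes' handles.
- **Box in the bay:** its centre measured about (596, 269) mm against an expected home of about (599, 269–272) mm, so within 3–4 mm. That rests on camera measurement and the felt stop, not a direct reading. I did not give the box an extra push on its end to confirm it.
- **Other objects:** green and yellow measured unmoved. I did not measure the other things on the bench again, but felt no contact with them.

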